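# Load the UV curing hood with lens carriers

### The job

First clear the screwdriver and the brush from in front of the UV hood into the steel tool tray. Then slide every lens carrier on the mat nose first under the hood, one to a lane, until it meets the hidden rubber stop of that lane, which sits at a different depth in each. When all of them are fully home, push the red lamp lever all the way over, away from the robot; leave the carriers home and do not disturb the camera, the multimeter or the loose lens.

Things in the scene. Friction and masses are not known exactly. Their poses are not given: they have to be found in the camera images.
- hood: White low UV hood, fixed, 228 mm wide (y), 150 deep (x), top 56 high. Origin: on the table, mid-mouth (mouth faces the robot); x points into the hood, z up. Under its roof (underside 44 high) four lanes run along x at y = -81, -27, 27, 81 mm, each 50 wide between 4 mm walls with rounded ends at x = 0; floor = the table. Red lamp lever on the roof
- lamp_tip (a point): Centre of the red ball (26 mm across) on the end of the lamp lever, a 60 mm steel rod pivoting about the hood's y axis at hood x = 105 mm, y = 0, 78 mm above the table, on a 25 mm high, 70 x 50 black block on the roof
- lamp (a joint): Lamp lever angle, rad: 0 = off, leaning 0.5 rad towards the mouth (robot side); 1.0 = fully on, leaning 0.5 rad away. It stays where it is left
- stop0: Black rubber end stop, fixed, hidden under the roof in the lane at hood y = -81 mm; 10 mm deep (x), 40 wide, 20 high, axes as the hood's. Origin: under its centre, near face 5 mm on the -x side. That face is 45 to 75 mm inside the mouth, different in each lane
- stop1: Black rubber end stop, fixed, hidden under the roof in the lane at hood y = -27 mm; 10 mm deep (x), 40 wide, 20 high, axes as the hood's. Origin: under its centre, near face 5 mm on the -x side. That face is 45 to 75 mm inside the mouth, different in each lane
- stop2: Black rubber end stop, fixed, hidden under the roof in the lane at hood y = 27 mm; 10 mm deep (x), 40 wide, 20 high, axes as the hood's. Origin: under its centre, near face 5 mm on the -x side. That face is 45 to 75 mm inside the mouth, different in each lane
- stop3: Black rubber end stop, fixed, hidden under the roof in the lane at hood y = 81 mm; 10 mm deep (x), 40 wide, 20 high, axes as the hood's. Origin: under its centre, near face 5 mm on the -x side. That face is 45 to 75 mm inside the mouth, different in each lane
- carrier0: Lens carrier: aluminium plate 114 long (x) x 46 wide x 8 thick; the last 10 mm of the nose (+x end) is 34 wide. A black lens cell 40 across stands on it to 33 mm height at x = +22. Upright orange grip blade at x = -43 (tail): 24 (x) x 12 (y) mm, top 82 high. Origin: underside, mid-length; x to the nose, z up. 0.16 kg. May be absent
- carrier1: Lens carrier: aluminium plate 114 long (x) x 46 wide x 8 thick; the last 10 mm of the nose (+x end) is 34 wide. A black lens cell 40 across stands on it to 33 mm height at x = +22. Upright orange grip blade at x = -43 (tail): 24 (x) x 12 (y) mm, top 82 high. Origin: underside, mid-length; x to the nose, z up. 0.16 kg. May be absent
- carrier2: Lens carrier: aluminium plate 114 long (x) x 46 wide x 8 thick; the last 10 mm of the nose (+x end) is 34 wide. A black lens cell 40 across stands on it to 33 mm height at x = +22. Upright orange grip blade at x = -43 (tail): 24 (x) x 12 (y) mm, top 82 high. Origin: underside, mid-length; x to the nose, z up. 0.16 kg. May be absent
- carrier3: Lens carrier: aluminium plate 114 long (x) x 46 wide x 8 thick; the last 10 mm of the nose (+x end) is 34 wide. A black lens cell 40 across stands on it to 33 mm height at x = +22. Upright orange grip blade at x = -43 (tail): 24 (x) x 12 (y) mm, top 82 high. Origin: underside, mid-length; x to the nose, z up. 0.16 kg. May be absent
- mat: Blue work mat, 360 (x) x 270 x 2 mm thick, fixed; the carriers stand on it. Origin: under its centre
- screwdriver: Green-handled screwdriver lying along its x, 140 long; handle 26 thick from x = -70 to 0, steel shaft 6 mm thick to the tip at +70, axis 13 mm above the table. Origin: mid-length, on the underside
- brush: Blue lens-cleaning brush lying along its x, 140 long; handle 14 wide x 13 high from x = -70 to +25, then an aluminium ferrule and stiff white bristles to +70. Origin: mid-length, on the underside
- tray: Steel tool tray, fixed, open on top, 185 (x) x 115 (y) x 22 mm high, walls and floor 4 to 5 mm. Origin: under its centre
- camera: Black camera body, 50 x 125 x 92 mm; leave alone. Origin under its centre
- multimeter: Grey multimeter lying flat, 150 x 80 x 36 mm; leave alone. Origin under its centre
- lens: Loose black camera lens standing on end, 70 across, 72 high; leave alone. Origin under its centre

How it is judged:
On the way, in this order (a step that is already met when the one before it is completed fails the run):
1. the screwdriver and the brush lie in the tool tray (x of screwdriver in the frame of tray between -0.075 and 0.075 m and y of screwdriver in the frame of tray between -0.055 and 0.055 m and z of each of screwdriver, brush in the frame of tray below 0.035 m and linear speed of each of screwdriver, brush below 0.03 m/s and x of brush in the frame of tray between -0.075 and 0.075 m and y of brush in the frame of tray between -0.055 and 0.055 m), for 0.2 s.
2. every carrier is fully home against the stop of a lane (((x of carrier0 in the frame of stop0 between -0.0675 and -0.055 m and y of carrier0 in the frame of stop0 between -0.01 and 0.01 m) or (x of carrier0 in the frame of stop1 between -0.0675 and -0.055 m and y of carrier0 in the frame of stop1 between -0.01 and 0.01 m) or (x of carrier0 in the frame of stop2 between -0.0675 and -0.055 m and y of carrier0 in the frame of stop2 between -0.01 and 0.01 m) or (x of carrier0 in the frame of stop3 between -0.0675 and -0.055 m and y of carrier0 in the frame of stop3 between -0.01 and 0.01 m)) and height (world z) of each of carrier0, carrier1, carrier2, carrier3 below 0.008 m and angle between each of carrier0, carrier1, carrier2, carrier3's own z axis and vertical below 0.12 rad and ((x of carrier1 in the frame of stop0 between -0.0675 and -0.055 m and y of carrier1 in the frame of stop0 between -0.01 and 0.01 m) or (x of carrier1 in the frame of stop1 between -0.0675 and -0.055 m and y of carrier1 in the frame of stop1 between -0.01 and 0.01 m) or (x of carrier1 in the frame of stop2 between -0.0675 and -0.055 m and y of carrier1 in the frame of stop2 between -0.01 and 0.01 m) or (x of carrier1 in the frame of stop3 between -0.0675 and -0.055 m and y of carrier1 in the frame of stop3 between -0.01 and 0.01 m)) and ((x of carrier2 in the frame of stop0 between -0.0675 and -0.055 m and y of carrier2 in the frame of stop0 between -0.01 and 0.01 m) or (x of carrier2 in the frame of stop1 between -0.0675 and -0.055 m and y of carrier2 in the frame of stop1 between -0.01 and 0.01 m) or (x of carrier2 in the frame of stop2 between -0.0675 and -0.055 m and y of carrier2 in the frame of stop2 between -0.01 and 0.01 m) or (x of carrier2 in the frame of stop3 between -0.0675 and -0.055 m and y of carrier2 in the frame of stop3 between -0.01 and 0.01 m)) and ((x of carrier3 in the frame of stop0 between -0.0675 and -0.055 m and y of carrier3 in the frame of stop0 between -0.01 and 0.01 m) or (x of carrier3 in the frame of stop1 between -0.0675 and -0.055 m and y of carrier3 in the frame of stop1 between -0.01 and 0.01 m) or (x of carrier3 in the frame of stop2 between -0.0675 and -0.055 m and y of carrier3 in the frame of stop2 between -0.01 and 0.01 m) or (x of carrier3 in the frame of stop3 between -0.0675 and -0.055 m and y of carrier3 in the frame of stop3 between -0.01 and 0.01 m))), for 0.2 s.
3. the lamp lever is pushed all the way over (value of joint lamp above 0.88 rad), for 0.2 s.
At the end, for the whole second after the job is handed in: The screwdriver and brush lie in the tool tray; every carrier present is flat in a lane under the hood, nose first, within about 5 mm of that lane's stop and at rest; the lamp lever is over to at least 0.88 of 1.0 rad (all of step 1 and all of step 2 and value of joint lamp above 0.88 rad and linear speed of each of carrier0, carrier1, carrier2, carrier3 below 0.02 m/s); the robot touches nothing.
It fails at once if the camera is pushed more than 30 mm or tipped (distance of camera from where it was at the start of the episode above 0.03 m or angle between camera's own z axis and vertical above 0.5 rad).
It fails at once if the multimeter is pushed more than 30 mm or tipped (distance of multimeter from where it was at the start of the episode above 0.03 m or angle between multimeter's own z axis and vertical above 0.5 rad).
It fails at once if the lens is pushed more than 30 mm or tipped (distance of lens from where it was at the start of the episode above 0.03 m or angle between lens's own z axis and vertical above 0.5 rad).
Of carrier0, carrier1, carrier2, carrier3 only 3 to 4 are there at a start; the rules pass over those that are not, and their reading is None.
At some moment in a run one of carrier0, carrier1, carrier2, carrier3 may be knocked a few centimetres aside while the robot is not near it.
Once in a run the grip may slacken for a moment while it holds something.
It also fails if it takes over 210 s, if anything falls off the work surface, if the arm or the gripper's body presses on something with over 40 N, if the wrist force passes 120 N, or if a joint passes its speed limit or range.

### The arm

A 6-joint arm with a two-finger parallel gripper is mounted at the origin on the work surface. World frame = base frame: x ahead of the robot, y to its left, z up, the work surface at z = 0. Lengths are in m, angles in rad, forces in N, time in s.
With the tool pointing down it reaches from about 0.35 to 0.975 m from the base axis. Payload 4.9 kg.
Tool frame: the origin (TCP) lies at the very end of the fingers, on their centre line; the grasp point (between the pads) lies 19 mm behind it; z points along the fingers, y is the line along which they close (so a half turn about z gives the same grasp; the last joint's range is limited). The gripper opens to 85 mm and grips with 20 to 120 N. Pads are 22 mm wide; open, the fingers measure 114 mm over their backs; the gripper's body (76 mm by 85 mm) begins 54 mm behind the grasp point. The pads swing forward as they close: fully open they stand 13 mm farther back than shut.
Start: joints at [-1.27, 0.053, 1.613, -0, 1.476, -0.119], TCP at [0.255, -0.571, 0.211] pointing down, gripper open.
Joint ranges: [-3.01, 3.01], [-1.01, 2.22], [0.06, 2.58], [-1.02, 4.17], [0.09, 2.62], [-3.14, 3.14]. Speed limits (rad/s): [2.57, 2.57, 3.14, 3.14, 3.14, 3.14].

### API

Orientations are given as a unit quaternion [w, x, y, z].
In Python, from plant import monitor, vision, manip gives the robot as it stands. The module is installed in compiled form; this text tells all that it offers.
- The arm moves only by the tool arm_command, never from a script. Its argument "rows" is a list of rows, each a list of 3 entries, a list of its own where there are three numbers: the finger opening in mm, from 0 to 85.4, then the shift along the world's x, y, z in units of 30 cm (1.0 is 30 cm), then the turn, a rotation vector about the world's x, y, z in units of pi/2 rad (1.0 is pi/2 rad). In form: [[claw, [x, y, z], [wx, wy, wz]], ...]. A call has 1 to 12 rows; each row is the pose to reach, as a shift and turn from the pose commanded when the call began; what a row does not reach only later rows make up. A row lasts 1/12 s, in which the tool goes at most 41.7 mm and 7.16 degrees, less where a joint would pass 70% of its speed; a pose out of reach is approached as far as the arm can. A call with a number of a shift or a turn outside -1 to 1 is refused whole. A call with a gripper value outside its range is refused whole. The fingers move at their own pace and stop on an object; the grip force is fixed at half the most. Time passes only in rows, so rows that repeat a pose let the fingers close. It gives the time, the measured TCP pose, the force, the opening and the grip force at its end, in the units of the state.
- monitor.state(): the state, without advancing time (a new reading comes with each control period).
- vision.grab_frame(name): name is "side" or "top" or "wrist"; returns a dict with "color" (420x560x3 uint8, red, green, blue), "z_map" (420x560 float32, m along the optical axis (not along the pixel's ray), 0 where there is no reading), "mtx" (3x3 intrinsics, pixels), "R" (3x3) and "t" (3): a world point X has camera coordinates R X + t. Camera axes: x right, y down, z forward; pixel columns grow to the right and rows downward; lengths in m; the calibration is good to about 2 mm. A picture is of the moment at which its call begins.
- manip.job_done(): hands the job in; it is judged then, once.
The state is a dict: "time": time; "joint_pos": joint angles; "joint_vel": joint speeds; "joint_efforts": joint torques, N m; "tool_pos": TCP position; "tool_rot": TCP orientation; "contact_force": force on the tool from outside, world axes, zero at the start; "ft_torque": the same for the moment, N m; "gripper_width": opening from 0.0 (shut) to 1.0 (fully open); "grasp_force": force on a finger pad.
Only numpy, scipy, OpenCV 4.12 (cv2) and the standard library are available. Lean on these libraries where they do the work, as an engineer would, in place of code of your own. Each camera call takes 0.05 s, during which the arm holds its last target. There are 200 camera calls.

## Working session

There is one attempt and no reset: what is moved stays moved. The work goes in short steps, Python scripts to look and compute and a tool call to move; the robot and the scene stay as the last step left them, time stands still between calls to the robot, and variables do not carry over. Pictures are saved under pics/ and viewed, at most 14 in all, crops included, and the job is handed in when it is done.

Besides the shell and the picture viewer there is one more tool, called after ">>>" in YAML: its name, and indented under it one key for each argument. arm_command: Moves the arm, as the interface text tells. Shifts and turns lie within -1 to 1; 1 stands for 30 cm of shift or pi/2 rad of turn. Its arguments: {"type":"object","properties":{"rows":{"type":"array"}},"required":["rows"]}

```bash
mkdir -p pics; cat > h.py <<'E'
import numpy as np, cv2
from plant import monitor, vision, manip
def grab(n, save=None):
    f=vision.grab_frame(n)
    if save: cv2.imwrite('pics/'+save, f['color'][:,:,::-1])
    np.savez('/tmp/'+n+'.npz',**f); return f
def load(n): return dict(np.load('/tmp/'+n+'.npz'))
def cloud(f):
    z=f['z_map'];v,u=np.mgrid[:z.shape[0],:z.shape[1]]
    c=np.stack([(u-f['mtx'][0,2])/f['mtx'][0,0]*z,(v-f['mtx'][1,2])/f['mtx'][1,1]*z,z],-1)
    P=(c-f['t'])@f['R']; P[z==0]=np.nan; return P
def pix(f,u,v,h):
    "world point on height h through pixel"
    d=np.array([(u-f['mtx'][0,2])/f['mtx'][0,0],(v-f['mtx'][1,2])/f['mtx'][1,1],1])@f['R']
    o=-f['t']@f['R']; return o+d*(h-o[2])/d[2]
def st():
    s=monitor.state(); print({k:np.round(s[k],3).tolist() for k in('time','joint_pos','tool_pos','tool_rot','contact_force','gripper_width','grasp_force')})
E
python3 - <<'E'
from h import *
f=grab('top','top0.png');g=grab('side','side0.png');st()
for f in(f,g): print(f['mtx'].round(1).tolist(),f['R'].round(3).tolist(),f['t'].round(3))
E
```

```text
{'time': 0.1, 'joint_pos': [-1.27, 0.053, 1.614, -0.0, 1.476, -0.119], 'tool_pos': [0.255, -0.57, 0.21], 'tool_rot': [-0.001, 0.978, 0.208, -0.0], 'contact_force': [0.234, -0.458, -0.227], 'gripper_width': 0.999, 'grasp_force': 0.0}
[[418.7, 0.0, 281.0], [0.0, 418.7, 213.6], [0.0, 0.0, 1.0]] [[0.012, -1.0, 0.008], [-0.992, -0.013, -0.127], [0.127, -0.006, -0.992]] [-0.008  0.565  0.965]
[[381.6, 0.0, 281.8], [0.0, 381.6, 209.3], [0.0, 0.0, 1.0]] [[-0.876, -0.482, -0.006], [-0.312, 0.578, -0.754], [0.367, -0.659, -0.657]] [0.48  0.247 0.819]
```

View pics/top0.png

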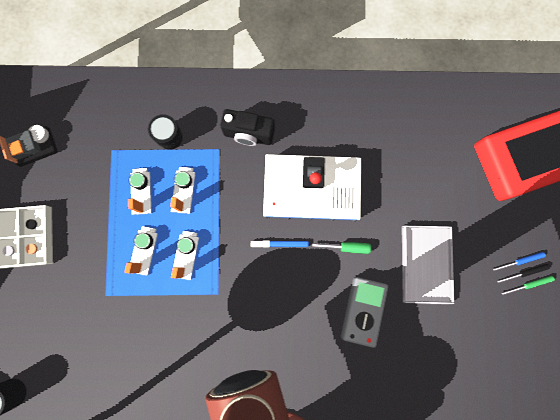

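View pics/side0.png

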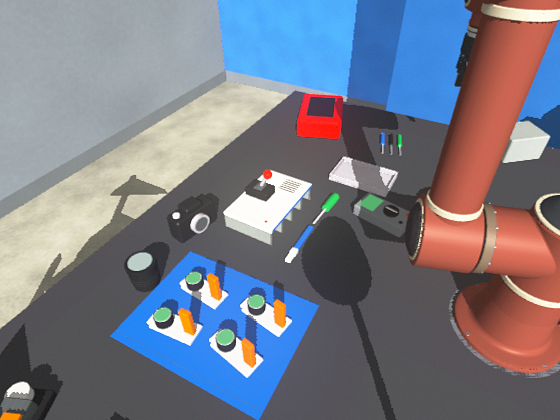

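The top view shows four carriers on the mat (blades near 135,204 / 178,203 / 133,268 / 179,272) with noses towards +x. The brush (285,243) and screwdriver (345,247) lie in front of the hood mouth (y≈215). The tray is at (428,263), and the lever ball is at (315,178).

```bash
cat > m.py <<'E'
from h import *
def cars(f):
    P=cloud(f);c=cv2.cvtColor(f['color'],cv2.COLOR_RGB2HSV).astype(int);H,S,V=c[...,0],c[...,1],c[...,2]
    z=P[...,2]; out=[]
    reg=(P[...,0]>.2)&(P[...,0]<.95)&(P[...,1]>-.35)
    om=(z>.072)&(z<.1)&(H>5)&(H<20)&(S>150)&reg
    gm=(z>.027)&(z<.045)&(H>35)&(H<85)&(S>50)&reg&(P[...,1]>-.1)
    def bl(m,n):
        k,l,s,_=cv2.connectedComponentsWithStats(m.astype(np.uint8)); r=[]
        for i in range(1,k):
            if s[i,4]>=n: 
                q=P[l==i]; r.append(np.r_[(q.min(0)+q.max(0))/2,s[i,4]])
        return np.array(r)
    return bl(om,12),bl(gm,30)
E
python3 - <<'E'
from m import *
np.set_printoptions(precision=4,suppress=True)
for n in('top','side'):
    f=load(n);o,g=cars(f);print(n);print(o);print(g)
    P=cloud(f);c=f['color'].astype(int)
    w=(abs(P[...,2]-.056)<.006)&(c.min(-1)>150)&(P[...,1]<0.1)
    q=P[w][:,:2].astype(np.float32);print('hood',len(q),cv2.minAreaRect(q), cv2.boxPoints(cv2.minAreaRect(q)).round(4).tolist(),np.median(P[w][:,2]))
f=load('top');P=cloud(f)
def row(v,u0,u1,s=4): 
    for u in range(u0,u1,s): print(u,v,P[v,u].round(4))
for nm,u,v,h in [('bristle',252,243,.006),('bl-blue end',309,245,.006),('sd tip',311,245,.013),('sd h0',341,247,.02),('sd end',371,248,.013),('tray',403,226,.022),('t',454,227,.022),('t',453,303,.022),('t',403,301,.022),('ball',315,178,.13),('mouthL',264,217,.056),('mouthR',359,220,.056),('TL',267,155,.056),('TR',361,158,.056),('mm',388,284,.036),('mm',379,347,.036),('mm',342,340,.036),('mm',354,278,.036)]: print(nm,pix(f,u,v,h).round(4),P[v,u].round(4))
z=P[226:262,240:385,2]
im=f['color'][130:320,100:460];
cv2.imwrite('pics/c1.png',cv2.resize(f['color'][190:320,235:465,::-1],None,fx=3.4,fy=3.4,interpolation=cv2.INTER_CUBIC))
E
```

```text
top
[[ 0.5824  0.2437  0.0804 57.    ]
 [ 0.5773  0.3405  0.0807 63.    ]
 [ 0.4333  0.3377  0.0796 65.    ]
 [ 0.4235  0.2344  0.0797 57.    ]]
[[  0.6476   0.2408   0.0353 132.    ]
 [  0.6436   0.3487   0.0365 127.    ]
 [  0.4981   0.329    0.0354 136.    ]
 [  0.4875   0.227    0.0363 136.    ]]
hood 5255 ((0.5275899171829224, -0.04789571464061737), (0.45281437039375305, 0.2842571437358856), 0.7688743472099304) [[0.2992999851703644, 0.09120000153779984], [0.30309998989105225, -0.19300000369548798], [0.7559000253677368, -0.18700000643730164], [0.7520999908447266, 0.09730000048875809]] 0.05605273942924436
side
[[  0.5817   0.2471   0.0795  70.    ]
 [  0.4226   0.2382   0.0795  86.    ]
 [  0.5773   0.342    0.0803  56.    ]
 [  0.5782   0.349    0.0784  21.    ]
 [  0.4322   0.3409   0.0793 105.    ]]
[[  0.6475   0.2387   0.0358 134.    ]
 [  0.4881   0.225    0.0364 157.    ]
 [  0.6435   0.347    0.036  168.    ]
 [  0.4968   0.3274   0.0352 189.    ]]
hood 2901 ((1.414804458618164, -0.6690163612365723), (1.1939899921417236, 2.649618625640869), 68.65266418457031) [[-0.03640000
[... 489 characters left out ...]
-0.2965  0.022 ] [ 0.542  -0.2999  0.0107]
t [ 0.54   -0.4202  0.022 ] [ 0.5422 -0.4295  0.    ]
t [ 0.3592 -0.4106  0.022 ] [ 0.3591 -0.4111  0.0209]
t [ 0.3625 -0.2921  0.022 ] [ 0.3607 -0.2991 -0.0018]
ball [ 0.6328 -0.0735  0.13  ] [ 0.6297 -0.0723  0.1443]
mouthL [0.5542 0.0391 0.056 ] [ 0.5612  0.0411 -0.0029]
mouthR [ 0.5501 -0.1834  0.056 ] [ 0.5566 -0.1943 -0.0004]
TL [0.7031 0.0346 0.056 ] [0.7025 0.0345 0.0584]
TR [ 0.6991 -0.1898  0.056 ] [ 0.7135 -0.2006  0.0023]
mm [ 0.4023 -0.2537  0.036 ] [ 0.4009 -0.2633 -0.0008]
mm [ 0.2589 -0.23    0.036 ] [ 0.2526 -0.2383  0.0013]
mm [ 0.2736 -0.1449  0.036 ] [ 0.268  -0.1501  0.0021]
mm [ 0.4152 -0.174   0.036 ] [ 0.4147 -0.1781  0.0134]
```

View pics/c1.png

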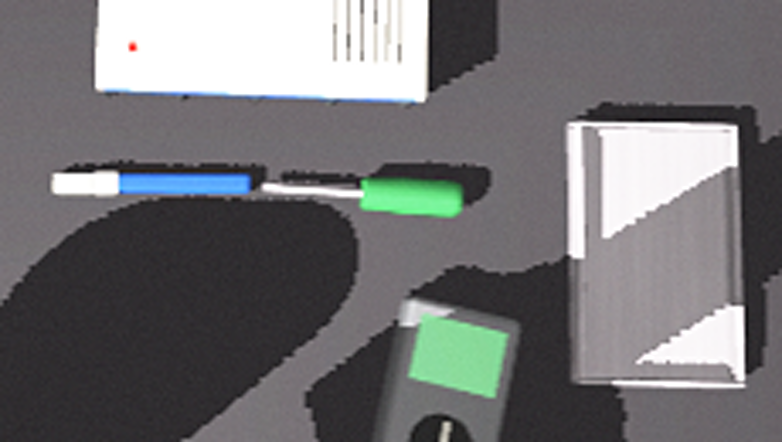

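The crop shows the brush running from u≈250 to 309 (bristles at the left) and the screwdriver from u≈312 to 371 (handle at the right), both about at v≈244–248. I'm starting towards the screwdriver.

>>> arm_command:
  rows:
    - [60,[0.7,0.9,0],[0,0,0.709]]
    - [60,[0.7,0.9,0],[0,0,0.709]]
    - [60,[0.7,0.9,0],[0,0,0.709]]
    - [60,[0.7,0.9,0],[0,0,0.709]]
    - [60,[0.7,0.9,0],[0,0,0.709]]
    - [60,[0.7,0.9,0],[0,0,0.709]]
    - [60,[0.7,0.9,0],[0,0,0.709]]
    - [60,[0.7,0.9,0],[0,0,0.709]]
    - [60,[0.7,0.9,0],[0,0,0.709]]
    - [60,[0.7,0.9,0],[0,0,0.709]]
    - [60,[0.7,0.9,0],[0,0,0.709]]
    - [60,[0.7,0.9,0],[0,0,0.709]]

```text
time: 1.1
tool_pos: [0.4641, -0.3014, 0.2106]
tool_rot: [-0.0, 0.721, 0.693, -0.0]
contact_force: [-0.3, -0.5, -0.0]
gripper_width: 0.704
grasp_force: 0.0
```

```bash
python3 - <<'E'
from m import *
st()
f=load('top');P=cloud(f);c=f['color'].astype(int)
w=((abs(P[...,2]-.056)<.005)&(c.min(-1)>120)).astype(np.uint8)
k,l,s,_=cv2.connectedComponentsWithStats(w);i=1+np.argmax(s[1:,4]);q=P[l==i][:,:2].astype(np.float32)
r=cv2.minAreaRect(q);print(r,cv2.boxPoints(r).round(4).tolist())
# pixel contour rect projected at .056
cn=np.argwhere(l==i);b=cv2.convexHull(cn[:,::-1].astype(np.int32))[:,0]
h=np.array([pix(f,u,v,.056)[:2] for u,v in b],np.float32);r=cv2.minAreaRect(h);print(r,cv2.boxPoints(r).round(4).tolist())
hsv=cv2.cvtColor(f['color'],cv2.COLOR_RGB2HSV).astype(int)
for nm,lo,hi,box in(('brush',100,125,(.45,.54,-.1,.1)),('sd',45,80,(.44,.54,-.25,-.1))):
    m=(hsv[...,0]>lo)&(hsv[...,0]<hi)&(hsv[...,1]>120)&(P[...,0]>box[0])&(P[...,0]<box[1])&(P[...,1]>box[2])&(P[...,1]<box[3])
    q=P[m];print(nm,m.sum(),cv2.minAreaRect(q[:,:2].astype(np.float32)),np.percentile(q[:,2],[10,90]))
rm=(P[...,2]>.10)&(P[...,2]<.16)&(hsv[...,0]<8)&(hsv[...,1]>150)&(P[...,0]<.7)&(P[...,1]>-.15)&(P[...,1]<0)
print('ball',P[rm].mean(0),P[rm].max(0))
E
```

```text
{'time': 1.1, 'joint_pos': [-0.71, -0.118, 1.78, -0.001, 1.48, -0.67], 'tool_pos': [0.464, -0.301, 0.211], 'tool_rot': [-0.0, 0.721, 0.693, -0.0], 'contact_force': [-0.316, -0.536, -0.006], 'gripper_width': 0.704, 'grasp_force': 0.0}
((0.629457414150238, -0.07442998141050339), (0.22692619264125824, 0.15086856484413147), 88.72647094726562) [[0.5515000224113464, -0.18619999289512634], [0.7024000287055969, -0.18950000405311584], [0.7074000239372253, 0.037300001829862595], [0.5565999746322632, 0.040699999779462814]]
((0.6288933157920837, -0.07424008101224899), (0.22640742361545563, 0.14988574385643005), 88.67420959472656) [[0.5514000058174133, -0.18569999933242798], [0.701200008392334, -0.1890999972820282], [0.7063999772071838, 0.03720000013709068], [0.5565999746322632, 0.040699999779462814]]
brush 232 ((0.4954961836338043, -0.021096516400575638), (0.012503936886787415, 0.09254337847232819), 0.6604740023612976) [0.01040842 0.01512375]
sd 295 ((0.4883008599281311, -0.18205200135707855), (0.06812949478626251, 0.02452782168984413), 86.39540100097656) [0.01752907 0.02614241]
ball [ 0.63098018 -0.07441592  0.14021193] [ 0.64426369 -0.06225593  0.14678139]
```

>>> arm_command:
  rows:
    - [60,[0.08,0.44,0],[0,0,0]]
    - [60,[0.08,0.44,0],[0,0,0]]
    - [60,[0.08,0.44,0],[0,0,0]]
    - [60,[0.08,0.44,-0.2],[0,0,0]]
    - [60,[0.08,0.44,-0.4],[0,0,0]]
    - [60,[0.08,0.44,-0.55],[0,0,0]]
    - [60,[0.08,0.44,-0.65],[0,0,0]]
    - [60,[0.08,0.44,-0.683],[0,0,0]]
    - [60,[0.08,0.44,-0.683],[0,0,0]]
    - [10,[0.08,0.44,-0.683],[0,0,0]]
    - [10,[0.08,0.44,-0.683],[0,0,0]]
    - [10,[0.08,0.44,-0.683],[0,0,0]]

```text
time: 2.1
tool_pos: [0.4913, -0.1707, 0.0098]
tool_rot: [0.003, 0.721, 0.693, 0.001]
contact_force: [-0.1, -0.0, 1.1]
gripper_width: 0.284
grasp_force: 0.0
```

>>> arm_command:
  rows:
    - [10,[0,0,0],[0,0,0]]
    - [10,[0,0,0],[0,0,0]]
    - [10,[0,0,0.05],[0,0,0]]
    - [10,[0,0,0.15],[0,0,0]]
    - [10,[0,0,0.3],[0,0,0]]
    - [10,[0,0,0.4],[0,0,0]]

```text
time: 2.6
tool_pos: [0.4891, -0.1688, 0.1293]
tool_rot: [0.001, 0.72, 0.694, 0.0]
contact_force: [1.6, -0.7, 1.4]
gripper_width: 0.119
grasp_force: 0.0
```

```bash
python3 - <<'E'
from h import *
f=grab('top');P=cloud(f)
cv2.imwrite('pics/c2.png',cv2.resize(f['color'][190:320,235:465,::-1],None,fx=3.4,fy=3.4,interpolation=cv2.INTER_CUBIC))
w=grab('wrist','w2.png');st()
E
```

```text
{'time': 2.7, 'joint_pos': [-0.476, -0.147, 1.935, -0.0, 1.338, -0.439], 'tool_pos': [0.494, -0.171, 0.135], 'tool_rot': [0.008, 0.72, 0.694, 0.003], 'contact_force': [0.955, -0.767, 0.751], 'gripper_width': 0.116, 'grasp_force': 0.0}
```

View pics/c2.png

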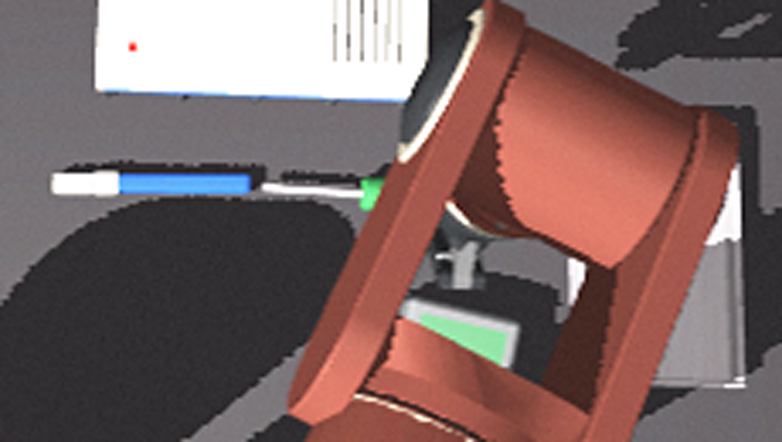

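View pics/w2.png

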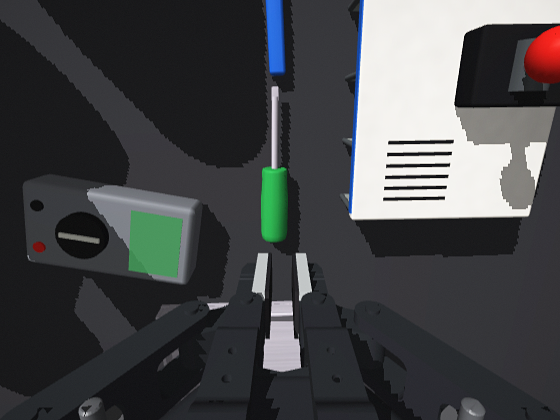

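The wrist view shows the screwdriver lying on the table, handle at (274,205), and the fingers empty. I'm checking its position with the wrist depth.

```bash
python3 - <<'E'
from h import *
for n in('wrist','top'):
    f=load(n);P=cloud(f);hsv=cv2.cvtColor(f['color'],cv2.COLOR_RGB2HSV).astype(int)
    m=(hsv[...,0]>45)&(hsv[...,0]<80)&(hsv[...,1]>150)&(P[...,0]>.45)&(P[...,0]<.53)
    q=P[m];print(n,m.sum(),np.percentile(q,[2,50,98],axis=0).round(4).tolist())
f=load('wrist')
print(f['z_map'][255:260,262],cloud(f)[257,262],cloud(f)[257,302], cloud(f)[90,276],cloud(f)[165,275])
print((f['mtx']@(f['R']@np.array([.49,-.17,.135])+f['t'])))
E
```

```text
wrist 1878 [[0.4755, -0.2131, 0.014], [0.4878, -0.1782, 0.0229], [0.4997, -0.1462, 0.0257]]
top 1 [[0.498, -0.1583, 0.0205], [0.498, -0.1583, 0.0205], [0.498, -0.1583, 0.0205]]
[0.14980379 0.14941671 0.14836474 0.14807576 0.14650972] [ 0.48427812 -0.1588171   0.16581794] [ 0.5030432  -0.15924951  0.16661891] [ 0.49396923 -0.07938885  0.01303646] [ 0.49032632 -0.14322683  0.01536636]
[49.8931523  45.18285595  0.18114572]
```

```bash
python3 - <<'E'
from h import *
f=load('wrist');P=cloud(f)
m=(np.linalg.norm(P[...,:2]-[.492,-.17],axis=-1)<.07)&(P[...,2]>.06)
q=P[m];i=np.argsort(q[:,2])[:8];print(q[i].round(3),m.sum())
v,u=np.where(m);print(u[i],v[i])
t=load('top');print(pix(t,370,270,.135),pix(t,370,275,.135),cloud(t)[268:276,370].round(3))
s=grab('side','s3.png');Q=cloud(s)
m=(np.linalg.norm(Q[...,:2]-[.49,-.17],axis=-1)<.07)&(Q[...,2]>.07)&(Q[...,1]<-.12)
q=Q[m];i=np.argsort(q[:,2])[:8];print(q[i].round(3));st()
E
```

```text
[[ 0.503 -0.16   0.161]
 [ 0.486 -0.159  0.161]
 [ 0.484 -0.159  0.161]
 [ 0.484 -0.159  0.161]
 [ 0.486 -0.159  0.161]
 [ 0.5   -0.16   0.161]
 [ 0.501 -0.16   0.161]
 [ 0.483 -0.159  0.161]] 45812
[301 267 261 262 265 294 298 260] [253 253 253 253 253 253 253 254]
[ 0.43465552 -0.19015503  0.135     ] [ 0.42416749 -0.19000238  0.135     ] [[ 0.439 -0.165  0.248]
 [ 0.437 -0.165  0.249]
 [   nan    nan    nan]
 [ 0.433 -0.166  0.245]
 [ 0.431 -0.166  0.244]
 [ 0.43  -0.166  0.245]
 [ 0.428 -0.167  0.242]
 [ 0.422 -0.219  0.002]]
[[ 0.499 -0.174  0.157]
 [ 0.482 -0.161  0.158]
 [ 0.481 -0.165  0.159]
 [ 0.498 -0.177  0.159]
 [ 0.499 -0.159  0.16 ]
 [ 0.498 -0.165  0.16 ]
 [ 0.483 -0.162  0.16 ]
 [ 0.485 -0.161  0.16 ]]
{'time': 2.75, 'joint_pos': [-0.476, -0.145, 1.939, -0.0, 1.337, -0.439], 'tool_pos': [0.492, -0.17, 0.132], 'tool_rot': [0.005, 0.72, 0.694, 0.002], 'contact_force': [-0.542, 0.491, -0.443], 'gripper_width': 0.118, 'grasp_force': 0.0}
```

View pics/s3.png

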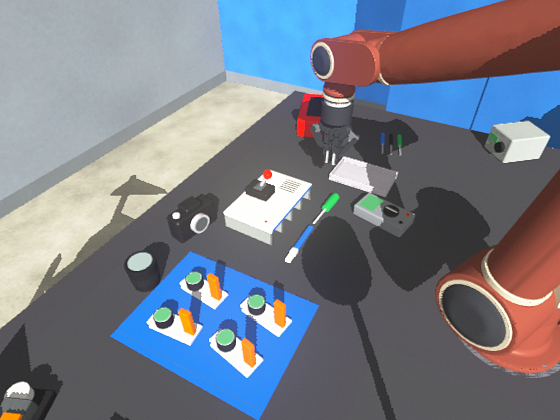

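The side view shows the fingers (332,158) above the untouched screwdriver. Both cameras put the fingertips about 26 mm above the reported TCP, so the fingers closed over the handle. I'll go about 25 mm lower and watch the force.

>>> arm_command:
  rows:
    - [50,[0,0,-0.1],[0,0,0]]
    - [50,[0,0,-0.2],[0,0,0]]
    - [50,[0,0,-0.3],[0,0,0]]
    - [50,[0,0,-0.38],[0,0,0]]
    - [50,[0,0,-0.42],[0,0,0]]
    - [50,[0,0,-0.45],[0,0,0]]
    - [50,[0,0,-0.45],[0,0,0]]
    - [50,[0,0,-0.45],[0,0,0]]

```text
time: 3.42
tool_pos: [0.4892, -0.1689, -0.0084]
tool_rot: [0.0, 0.72, 0.694, 0.0]
contact_force: [-0.4, -0.4, 0.2]
gripper_width: 0.579
grasp_force: 0.0
```

```bash
python3 - <<'E'
from h import *
f=grab('wrist');P=cloud(f)
m=(np.linalg.norm(P[...,:2]-[.49,-.17],axis=-1)<.07)&(f['color'].max(-1)>0)
v,u=np.mgrid[:420,:560]
for c in (235,245,255,262,302,310,320,330):
    print(c,[(r,P[r,c].round(3).tolist()) for r in(230,245,255,265)])
st()
cv2.imwrite('pics/w4.png',f['color'][:,:,::-1])
E
```

```text
235 [(230, [0.465, -0.151, -0.001]), (245, [0.464, -0.16, -0.001]), (255, [0.464, -0.165, -0.0]), (265, [0.464, -0.171, 0.0])]
245 [(230, [0.47, -0.151, -0.0]), (245, [0.47, -0.16, -0.001]), (255, [0.469, -0.166, -0.001]), (265, [0.469, -0.171, -0.0])]
255 [(230, [0.476, -0.151, -0.0]), (245, [0.475, -0.16, -0.001]), (255, [0.475, -0.166, -0.001]), (265, [0.474, -0.172, -0.0])]
262 [(230, [0.48, -0.146, 0.012]), (245, [0.481, -0.151, 0.02]), (255, [0.48, -0.156, 0.019]), (265, [0.48, -0.161, 0.021])]
302 [(230, [0.5, -0.147, 0.012]), (245, [0.499, -0.152, 0.018]), (255, [0.499, -0.157, 0.018]), (265, [0.499, -0.163, 0.018])]
310 [(230, [0.505, -0.152, -0.0]), (245, [0.504, -0.161, 0.0]), (255, [0.504, -0.167, -0.001]), (265, [0.504, -0.173, -0.001])]
320 [(230, [0.51, -0.153, -0.001]), (245, [0.51, -0.162, -0.001]), (255, [0.51, -0.167, -0.001]), (265, [0.51, -0.173, 0.0])]
330 [(230, [0.515, -0.153, -0.001]), (245, [0.515, -0.161, 0.0]), (255, [0.515, -0.167, -0.001]), (265, [0.515, -0.173, -0.0])]
{'time': 3.467, 'joint_pos': [-0.476, 0.045, 2.016, -0.0, 1.078, -0.439], 'tool_pos': [0.49, -0.169, -0.008], 'tool_rot': [0.001, 0.72, 0.694, 0.0], 'contact_force': [0.562, 0.149, -0.151], 'gripper_width': 0.586, 'grasp_force': 0.0}
```

View pics/w4.png

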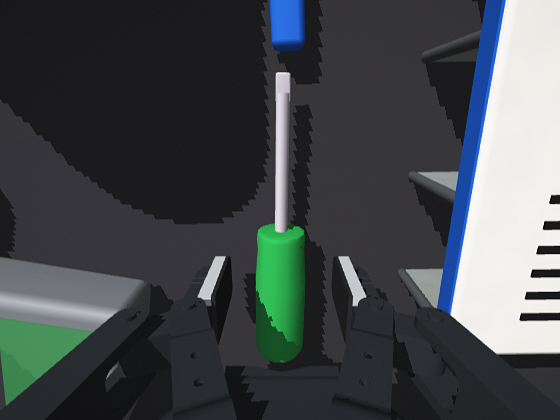

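The view shows the fingers either side of the handle (280,300), still high. I'm lowering 12 mm more and closing.

>>> arm_command:
  rows:
    - [50,[0,0,-0.02],[0,0,0]]
    - [50,[0,0,-0.04],[0,0,0]]
    - [10,[0,0,-0.04],[0,0,0]]
    - [10,[0,0,-0.04],[0,0,0]]
    - [10,[0,0,-0.04],[0,0,0]]
    - [10,[0,0,-0.04],[0,0,0]]
    - [10,[0,0,-0.04],[0,0,0]]
    - [10,[0,0,-0.04],[0,0,0]]

```text
time: 4.13
tool_pos: [0.4894, -0.169, -0.0201]
tool_rot: [0.001, 0.72, 0.694, 0.0]
contact_force: [0.4, 1.3, 6.1]
gripper_width: 0.266
grasp_force: 61.1
```

>>> arm_command:
  rows:
    - [10,[0,0,0.1],[0,0,0]]
    - [10,[0,0,0.2],[0,0,0]]
    - [10,[-0.05,-0.1,0.3],[0,0,-0.08]]
    - [10,[-0.1,-0.2,0.3],[0,0,-0.16]]
    - [10,[-0.15,-0.3,0.3],[0,0,-0.23]]
    - [10,[-0.197,-0.4,0.3],[0,0,-0.3]]
    - [10,[-0.197,-0.5,0.3],[0,0,-0.38]]
    - [10,[-0.197,-0.6,0.3],[0,0,-0.46]]
    - [10,[-0.197,-0.67,0.3],[0,0,-0.54]]
    - [10,[-0.197,-0.67,0.3],[0,0,-0.62]]
    - [10,[-0.197,-0.67,0.3],[0,0,-0.7]]
    - [10,[-0.197,-0.67,0.3],[0,0,-0.78]]

```text
time: 5.13
tool_pos: [0.4288, -0.3697, 0.0679]
tool_rot: [-0.001, 0.988, 0.152, -0.001]
contact_force: [0.0, -0.0, -0.7]
gripper_width: 0.27
grasp_force: 58.9
```

>>> arm_command:
  rows:
    - [10,[0,0,0],[0,0,-0.08]]
    - [10,[0,0,0],[0,0,-0.16]]
    - [10,[0,0,0],[0,0,-0.22]]
    - [10,[0,0,-0.06],[0,0,-0.22]]
    - [10,[0,0,-0.12],[0,0,-0.22]]
    - [10,[0,0,-0.18],[0,0,-0.22]]
    - [10,[0,0,-0.24],[0,0,-0.22]]
    - [10,[0,0,-0.24],[0,0,-0.22]]

```text
time: 5.8
tool_pos: [0.4266, -0.3664, -0.008]
tool_rot: [-0.003, 1.0, -0.017, -0.003]
contact_force: [-1.2, 0.5, -0.9]
gripper_width: 0.267
grasp_force: 59.0
```

```bash
python3 - <<'E'
from h import *
f=grab('wrist','w5.png');st()
E
```

```text
{'time': 5.85, 'joint_pos': [-0.842, 0.15, 1.9, 0.0, 1.099, 0.762], 'tool_pos': [0.428, -0.367, -0.006], 'tool_rot': [-0.002, 1.0, -0.017, -0.002], 'contact_force': [-0.507, 0.118, -0.058], 'gripper_width': 0.268, 'grasp_force': 58.972}
```

View pics/w5.png

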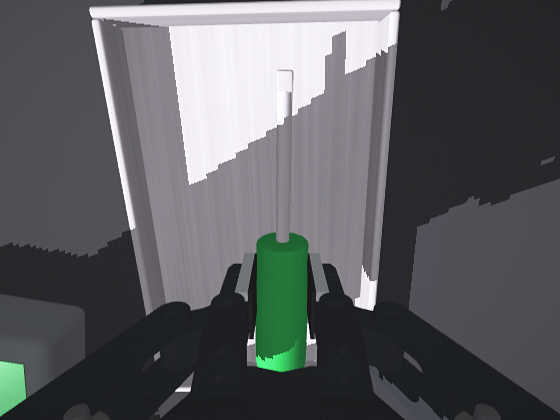

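The view shows the screwdriver over the tray floor, parallel to the walls. I'm releasing it and moving on to the brush.

>>> arm_command:
  rows:
    - [45,[0,0,0],[0,0,0]]
    - [45,[0,0,0],[0,0,0]]
    - [45,[0,0,0.1],[0,0,0]]
    - [45,[0,0,0.22],[0,0,0]]
    - [45,[0,0.1,0.35],[0,0,0.08]]
    - [45,[0.05,0.2,0.4],[0,0,0.15]]
    - [45,[0.1,0.35,0.4],[0,0,0.23]]
    - [45,[0.15,0.5,0.4],[0,0,0.31]]
    - [45,[0.218,0.6,0.4],[0,0,0.39]]
    - [45,[0.218,0.7,0.4],[0,0,0.47]]
    - [45,[0.218,0.8,0.4],[0,0,0.55]]
    - [45,[0.218,0.9,0.4],[0,0,0.62]]

```text
time: 6.85
tool_pos: [0.4961, -0.0982, 0.1192]
tool_rot: [0.001, 0.89, 0.456, 0.001]
contact_force: [0.5, -1.2, -0.7]
gripper_width: 0.527
grasp_force: 0.0
```

>>> arm_command:
  rows:
    - [35,[0,0.1,0],[0,0,0.08]]
    - [35,[0,0.2,0],[0,0,0.16]]
    - [35,[0,0.29,0],[0,0,0.24]]
    - [35,[0,0.29,0],[0,0,0.32]]
    - [35,[0,0.29,-0.1],[0,0,0.395]]
    - [35,[0,0.29,-0.2],[0,0,0.395]]
    - [35,[0,0.29,-0.3],[0,0,0.395]]
    - [35,[0,0.29,-0.37],[0,0,0.395]]
    - [35,[0,0.29,-0.4],[0,0,0.395]]
    - [35,[0,0.29,-0.4],[0,0,0.395]]

```text
time: 7.68
tool_pos: [0.4938, -0.0125, -0.0041]
tool_rot: [-0.001, 0.711, 0.704, -0.001]
contact_force: [-0.4, -0.6, -1.8]
gripper_width: 0.407
grasp_force: 0.0
```

```bash
python3 - <<'E'
from h import *
f=grab('wrist','w6.png');st()
E
```

```text
{'time': 7.733, 'joint_pos': [-0.176, -0.016, 2.067, -0.0, 1.09, -0.166], 'tool_pos': [0.495, -0.013, -0.002], 'tool_rot': [0.0, 0.711, 0.704, 0.0], 'contact_force': [0.009, -0.515, 0.113], 'gripper_width': 0.411, 'grasp_force': 0.0}
```

View pics/w6.png

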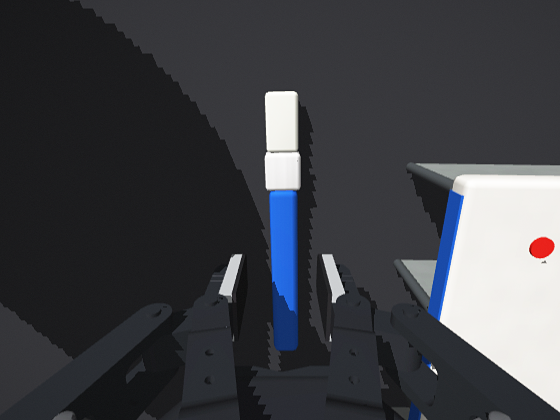

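The brush handle (283,270) is centred between the fingers. I'm lowering and gripping.

>>> arm_command:
  rows:
    - [35,[0,0,-0.03],[0,0,0]]
    - [35,[0,0,-0.06],[0,0,0]]
    - [3,[0,0,-0.06],[0,0,0]]
    - [3,[0,0,-0.06],[0,0,0]]
    - [3,[0,0,-0.06],[0,0,0]]
    - [3,[0,0,-0.06],[0,0,0]]
    - [3,[0,0,-0.06],[0,0,0]]
    - [3,[0,0,-0.06],[0,0,0]]
    - [3,[0,0,0.05],[0,0,0]]
    - [3,[0,0,0.15],[0,0,0]]
    - [3,[0,0,0.25],[0,0,0]]

```text
time: 8.65
tool_pos: [0.4941, -0.0125, 0.0723]
tool_rot: [-0.001, 0.711, 0.704, -0.001]
contact_force: [1.5, -0.3, -0.3]
gripper_width: 0.146
grasp_force: 60.5
```

>>> arm_command:
  rows:
    - [3,[0,-0.08,0.05],[0,0,-0.07]]
    - [3,[-0.05,-0.18,0.05],[0,0,-0.14]]
    - [3,[-0.1,-0.28,0.05],[0,0,-0.21]]
    - [3,[-0.15,-0.38,0.05],[0,0,-0.28]]
    - [3,[-0.195,-0.48,0.05],[0,0,-0.35]]
    - [3,[-0.195,-0.58,0.05],[0,0,-0.42]]
    - [3,[-0.195,-0.68,0.05],[0,0,-0.5]]
    - [3,[-0.195,-0.78,0.05],[0,0,-0.58]]
    - [3,[-0.195,-0.86,0.05],[0,0,-0.66]]
    - [3,[-0.195,-0.94,0.05],[0,0,-0.74]]
    - [3,[-0.195,-1.0,0.05],[0,0,-0.82]]
    - [3,[-0.195,-1.0,0.05],[0,0,-0.9]]

```text
time: 9.65
tool_pos: [0.4362, -0.3158, 0.087]
tool_rot: [0.001, 0.997, 0.071, 0.0]
contact_force: [-0.8, 0.7, 0.6]
gripper_width: 0.147
grasp_force: 60.5
```

>>> arm_command:
  rows:
    - [3,[0,-0.04,0],[0,0,-0.08]]
    - [3,[0,-0.04,-0.05],[0,0,-0.12]]
    - [3,[0,-0.04,-0.15],[0,0,-0.12]]
    - [3,[0,-0.04,-0.23],[0,0,-0.12]]
    - [3,[0,-0.04,-0.29],[0,0,-0.12]]
    - [3,[0,-0.04,-0.29],[0,0,-0.12]]
    - [3,[0,-0.04,-0.29],[0,0,-0.12]]
    - [26,[0,-0.04,-0.29],[0,0,-0.12]]
    - [26,[0,-0.04,-0.29],[0,0,-0.12]]
    - [26,[0,-0.04,-0.2],[0,0,-0.12]]
    - [26,[0,-0.04,0],[0,0,-0.12]]
    - [26,[0,0.1,0.2],[0,0,-0.12]]

```text
time: 10.65
tool_pos: [0.4369, -0.3073, 0.1088]
tool_rot: [0.001, 1.0, -0.02, 0.001]
contact_force: [1.8, -1.1, 0.9]
gripper_width: 0.306
grasp_force: 0.0
```

>>> arm_command:
  rows:
    - [40,[0,0.13,0],[0,0,0]]
    - [40,[0,0.26,0],[0,0,0]]
    - [40,[0,0.39,0],[0,0,0]]
    - [40,[0,0.52,0],[0,0,0]]
    - [40,[0,0.65,0],[0,0,0]]
    - [40,[0,0.78,0],[0,0,0]]
    - [40,[0,0.9,0],[0,0,0]]
    - [40,[0,1.0,0],[0,0,0]]
    - [40,[0,1.0,0],[0,0,0]]

```text
time: 11.4
tool_pos: [0.4371, -0.0009, 0.1073]
tool_rot: [-0.001, 1.0, -0.016, 0.002]
contact_force: [-0.1, -0.5, -1.2]
gripper_width: 0.473
grasp_force: 0.0
```

```bash
python3 - <<'E'
from m import *
np.set_printoptions(precision=4,suppress=True)
f=grab('top','top7.png');o,g=cars(f);print(o);print(g)
f=grab('side');o,g=cars(f);print(o);print(g);st()
E
```

```text
[[ 0.5826  0.2433  0.0798 57.    ]
 [ 0.5774  0.3408  0.0805 65.    ]
 [ 0.4333  0.3376  0.0803 63.    ]
 [ 0.4235  0.2347  0.0801 57.    ]]
[[  0.6474   0.2408   0.0352 129.    ]
 [  0.6433   0.3495   0.0348 127.    ]
 [  0.4979   0.3291   0.0362 135.    ]
 [  0.4874   0.2268   0.036  137.    ]]
[[  0.5812   0.2474   0.0793  64.    ]
 [  0.4222   0.2372   0.0795  81.    ]
 [  0.5771   0.342    0.0794  54.    ]
 [  0.4318   0.3405   0.0796 107.    ]]
[[  0.6477   0.238    0.0356 134.    ]
 [  0.4879   0.2252   0.0353 156.    ]
 [  0.6447   0.3477   0.0351 164.    ]
 [  0.4967   0.3278   0.0352 188.    ]]
{'time': 11.5, 'joint_pos': [-0.18, -0.338, 2.141, -0.0, 1.336, 1.425], 'tool_pos': [0.437, -0.004, 0.107], 'tool_rot': [0.0, 1.0, -0.017, 0.002], 'contact_force': [0.412, -0.099, 1.127], 'gripper_width': 0.465, 'grasp_force': 0.0}
```

View pics/top7.png

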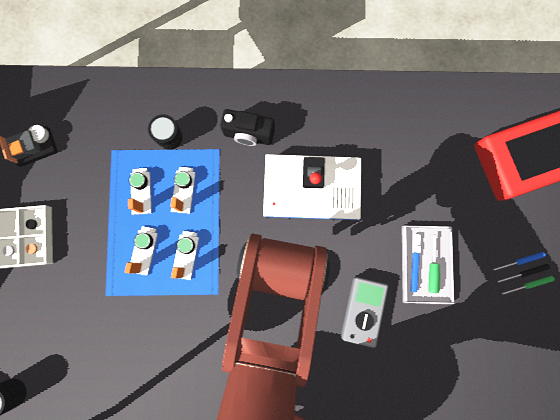

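The top view shows brush (416,263) and screwdriver (433,265) both inside the tray and the carriers unmoved. Next is the near-right carrier at (178,272).

>>> arm_command:
  rows:
    - [40,[-0.01,0.13,0],[0,0,-0.02]]
    - [40,[-0.02,0.26,0],[0,0,-0.04]]
    - [40,[-0.03,0.39,0],[0,0,-0.06]]
    - [40,[-0.04,0.52,0],[0,0,-0.076]]
    - [40,[-0.048,0.65,0],[0,0,-0.076]]
    - [40,[-0.048,0.75,0],[0,0,-0.076]]
    - [40,[-0.048,0.797,0],[0,0,-0.076]]
    - [40,[-0.048,0.797,0],[0,0,-0.076]]
    - [40,[-0.048,0.797,-0.1],[0,0,-0.076]]
    - [40,[-0.048,0.797,-0.2],[0,0,-0.076]]
    - [40,[-0.048,0.797,-0.28],[0,0,-0.076]]
    - [40,[-0.048,0.797,-0.317],[0,0,-0.076]]

```text
time: 12.5
tool_pos: [0.4208, 0.2316, 0.0075]
tool_rot: [0.001, 0.997, -0.079, -0.002]
contact_force: [-0.6, 0.5, -0.5]
gripper_width: 0.467
grasp_force: 0.0
```

>>> arm_command:
  rows:
    - [40,[0,0,0],[0,0,0]]
    - [3,[0,0,0],[0,0,0]]
    - [3,[0,0,0],[0,0,0]]
    - [3,[0,0,0],[0,0,0]]
    - [3,[0,0,0],[0,0,0]]
    - [3,[0,0,0],[0,0,0]]
    - [3,[0,0,0],[0,0,0]]
    - [3,[0,0,0.03],[0,0,0]]
    - [3,[0,0,0.06],[0,0,0]]
    - [3,[0,0,0.06],[0,0,0]]

```text
time: 13.33
tool_pos: [0.4232, 0.2347, 0.0304]
tool_rot: [-0.001, 0.997, -0.078, 0.001]
contact_force: [1.4, 0.2, -1.0]
gripper_width: 0.136
grasp_force: 60.3
```

```bash
python3 - <<'E'
from m import *
f=grab('side','s8.png');o,g=cars(f);print(o.round(4));print(g.round(4))
f=grab('wrist');st()
a=f['color'];b=load('side')['color']
cv2.imwrite('pics/j8.png',np.hstack([cv2.resize(a,(400,300)),cv2.resize(b[200:420,100:393],(400,300))])[:,:,::-1])
E
```

```text
[[5.814e-01 2.470e-01 7.940e-02 7.200e+01]
 [4.111e-01 2.363e-01 8.580e-02 3.200e+01]
 [5.770e-01 3.438e-01 7.950e-02 8.000e+01]
 [4.322e-01 3.412e-01 7.950e-02 1.070e+02]]
[[6.485e-01 2.378e-01 3.510e-02 1.340e+02]
 [6.442e-01 3.472e-01 3.540e-02 1.700e+02]
 [4.963e-01 3.280e-01 3.540e-02 1.890e+02]]
{'time': 13.433, 'joint_pos': [0.352, -0.1, 2.086, 0.0, 1.155, 2.079], 'tool_pos': [0.422, 0.234, 0.029], 'tool_rot': [-0.0, 0.997, -0.078, 0.0], 'contact_force': [-0.223, 1.204, -1.789], 'gripper_width': 0.135, 'grasp_force': 60.282}
```

View pics/j8.png

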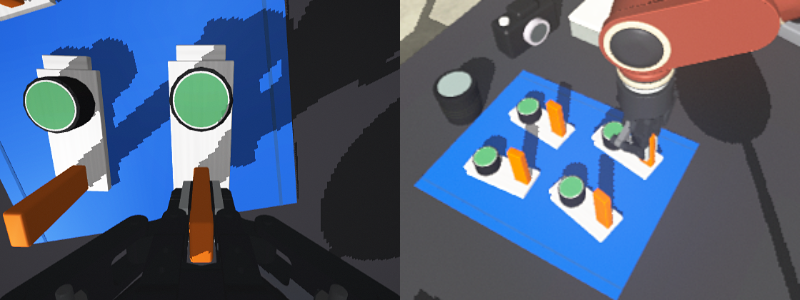

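Both views show the carrier held by its blade and lifted level. I'm carrying it to the rightmost lane (hood y = -81).

>>> arm_command:
  rows:
    - [3,[0.0,-0.08,0],[0,0,0.02]]
    - [3,[0.01,-0.18,0],[0,0,0.04]]
    - [3,[0.02,-0.28,0],[0,0,0.06]]
    - [3,[0.03,-0.38,0],[0,0,0.083]]
    - [3,[0.04,-0.48,0],[0,0,0.083]]
    - [3,[0.05,-0.58,0],[0,0,0.083]]
    - [3,[0.06,-0.68,0],[0,0,0.083]]
    - [3,[0.07,-0.78,0],[0,0,0.083]]
    - [3,[0.081,-0.88,0],[0,0,0.083]]
    - [3,[0.081,-0.95,0],[0,0,0.083]]
    - [3,[0.081,-1.0,0],[0,0,0.083]]
    - [3,[0.081,-1.0,0],[0,0,0.083]]

```text
time: 14.43
tool_pos: [0.4461, -0.0681, 0.0281]
tool_rot: [0.0, 1.0, -0.015, -0.0]
contact_force: [-0.4, 0.6, -1.3]
gripper_width: 0.134
grasp_force: 62.0
```

>>> arm_command:
  rows:
    - [3,[0,-0.08,0],[0,0,0]]
    - [3,[0,-0.16,0],[0,0,0]]
    - [3,[0,-0.23,0],[0,0,0]]
    - [3,[0,-0.27,0],[0,0,0]]
    - [3,[0,-0.29,0],[0,0,0]]
    - [3,[0,-0.29,0],[0,0,0]]
    - [3,[0,-0.29,-0.02],[0,0,0]]
    - [3,[0,-0.29,-0.04],[0,0,0]]
    - [3,[0,-0.29,-0.055],[0,0,0]]
    - [3,[0,-0.29,-0.065],[0,0,0]]
    - [3,[0,-0.29,-0.065],[0,0,0]]

```text
time: 15.35
tool_pos: [0.447, -0.1524, 0.0105]
tool_rot: [-0.0, 1.0, -0.012, -0.0]
contact_force: [-6.0, 2.9, 12.1]
gripper_width: 0.131
grasp_force: 64.1
```

```bash
python3 - <<'E'
from m import *
f=grab('side');o,g=cars(f);print(o.round(4));
w=grab('wrist');st()
P=cloud(w);hsv=cv2.cvtColor(w['color'],cv2.COLOR_RGB2HSV).astype(int)
m=(P[...,2]>.025)&(P[...,2]<.045)&(hsv[...,0]>35)&(hsv[...,0]<85)&(hsv[...,1]>50)
q=P[m];print('lens',m.sum(),(q.min(0)+q.max(0))/2,q[:,2].mean())
cv2.imwrite('pics/j9.png',np.hstack([cv2.resize(w['color'],(400,300)),cv2.resize(f['color'][120:340,200:493],(400,300))])[:,:,::-1])
E
```

```text
[[5.815e-01 2.465e-01 7.910e-02 6.600e+01]
 [5.776e-01 3.415e-01 7.930e-02 5.200e+01]
 [4.320e-01 3.407e-01 7.920e-02 1.060e+02]]
{'time': 15.45, 'joint_pos': [-0.486, -0.095, 2.117, 0.0, 1.12, 1.109], 'tool_pos': [0.447, -0.152, 0.01], 'tool_rot': [-0.0, 1.0, -0.012, -0.0], 'contact_force': [-5.04, 3.624, 11.57], 'gripper_width': 0.133, 'grasp_force': 64.074}
lens 4696 [ 0.43978841 -0.17817613  0.03401728] 0.03282361725105159
```

View pics/j9.png

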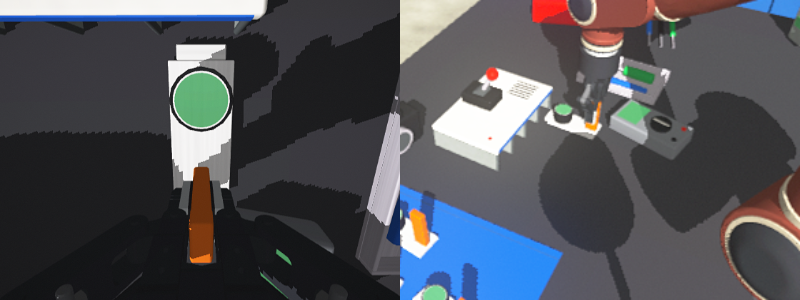

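The wrist view shows the carrier on the table, lens cell at (202,98), nose just short of the mouth edge. I'm checking its lateral alignment with the lane.

```bash
cat >> m.py <<'E'
def lens(w,box):
    P=cloud(w);hsv=cv2.cvtColor(w['color'],cv2.COLOR_RGB2HSV).astype(int)
    m=(P[...,2]>.025)&(P[...,2]<.045)&(hsv[...,0]>35)&(hsv[...,0]<85)&(hsv[...,1]>50)&(P[...,0]>box[0])&(P[...,0]<box[1])&(P[...,1]>box[2])&(P[...,1]<box[3])
    q=P[m];c=(q.min(0)+q.max(0))/2
    hx=np.array([np.cos(-.0225),np.sin(-.0225)]);d=c[:2]-[.554,-.0726]
    print('lens',m.sum(),c.round(4),'hood xy',(d@hx).round(4),(d@[-hx[1],hx[0]]).round(4))
E
python3 - <<'E'
from m import *
w=load('wrist');lens(w,(.47,.55,-.25,0))
P=cloud(w)
# hood blue mouth edge at roof height
m=(abs(P[...,2]-.05)<.01)&(P[...,0]>.53);q=P[m];
for y in(-.18,-.15,-.12,-.09): print(y,q[abs(q[:,1]-y)<.004][:,0].min())
E
```

```text
lens 4473 [ 0.5109 -0.1532  0.0327] hood xy -0.0413 -0.0816
-0.18 0.5510058345290895
-0.15 0.5515383457559329
-0.12 0.5522153674079722
-0.09 0.552772376430004
```

>>> arm_command:
  rows:
    - [3,[0.02,0,0.003],[0,0,0]]
    - [3,[0.04,-0.001,0.003],[0,0,0]]
    - [3,[0.06,-0.001,0.003],[0,0,0]]
    - [3,[0.08,-0.002,0.003],[0,0,0]]
    - [3,[0.1,-0.002,0.003],[0,0,0]]
    - [3,[0.12,-0.003,0.003],[0,0,0]]
    - [3,[0.14,-0.003,0.003],[0,0,0]]
    - [3,[0.15,-0.0035,0.003],[0,0,0]]
    - [3,[0.155,-0.0035,0.003],[0,0,0]]

```text
time: 16.2
tool_pos: [0.4928, -0.153, 0.0105]
tool_rot: [-0.001, 1.0, -0.012, -0.001]
contact_force: [-7.7, 2.7, 10.7]
gripper_width: 0.13
grasp_force: 64.0
```

>>> arm_command:
  rows:
    - [3,[0.007,0,0],[0,0,0]]
    - [3,[0.014,0,0],[0,0,0]]
    - [3,[0.021,-0.0005,0],[0,0,0]]
    - [3,[0.028,-0.0005,0],[0,0,0]]
    - [3,[0.028,-0.0005,0],[0,0,0]]

```text
time: 16.62
tool_pos: [0.5016, -0.1532, 0.0105]
tool_rot: [-0.001, 1.0, -0.012, -0.001]
contact_force: [-4.8, 2.9, 8.0]
gripper_width: 0.135
grasp_force: 63.6
```

>>> arm_command:
  rows:
    - [3,[0.008,0,0],[0,0,0]]
    - [3,[0.016,0,0],[0,0,0]]
    - [3,[0.024,-0.0005,0],[0,0,0]]
    - [3,[0.032,-0.0005,0],[0,0,0]]
    - [3,[0.032,-0.0005,0],[0,0,0]]

```text
time: 17.03
tool_pos: [0.5072, -0.1533, 0.0104]
tool_rot: [-0.001, 1.0, -0.012, -0.006]
contact_force: [-21.0, 2.8, 21.6]
gripper_width: 0.132
grasp_force: 65.4
```

>>> arm_command:
  rows:
    - [3,[0.006,0,0],[0,0,0]]
    - [3,[0.012,0,0],[0,0,0]]
    - [3,[0.018,-0.0005,0],[0,0,0]]
    - [3,[0.024,-0.0005,0],[0,0,0]]
    - [3,[0.024,-0.0005,0],[0,0,0]]

```text
time: 17.45
tool_pos: [0.5072, -0.1531, 0.0101]
tool_rot: [-0.002, 1.0, -0.011, -0.015]
contact_force: [-46.7, 2.6, 41.1]
gripper_width: 0.132
grasp_force: 67.2
```

The force rises and the TCP holds at x=0.5072, so this carrier is home. I'm relieving the push, then releasing.

>>> arm_command:
  rows:
    - [3,[-0.02,0,0.005],[0,0,0]]
    - [3,[-0.036,0,0.01],[0,0,0]]
    - [3,[-0.036,0,0.01],[0,0,0]]
    - [26,[-0.036,0,0.01],[0,0,0]]
    - [26,[-0.036,0,0.01],[0,0,0]]
    - [26,[-0.036,0,0.01],[0,0,0]]
    - [26,[-0.036,0,0.1],[0,0,0]]
    - [26,[-0.036,0,0.2],[0,0,0]]
    - [26,[-0.036,0,0.3],[0,0,0]]
    - [26,[-0.036,0.1,0.35],[0,0,0]]
    - [40,[-0.036,0.23,0.35],[0,0,0]]
    - [40,[-0.036,0.36,0.35],[0,0,0]]

```text
time: 18.45
tool_pos: [0.5094, -0.0463, 0.1176]
tool_rot: [0.001, 1.0, -0.014, 0.003]
contact_force: [0.3, 0.6, 0.6]
gripper_width: 0.47
grasp_force: 0.0
```

>>> arm_command:
  rows:
    - [40,[0,0.13,0],[0,0,0]]
    - [40,[0,0.26,0],[0,0,0]]
    - [40,[0.03,0.39,0],[0,0,0]]
    - [40,[0.06,0.5,0],[0,0,0]]
    - [40,[0.06,0.6,0],[0,0,0]]
    - [40,[0.06,0.6,0],[0,0,0]]

```text
time: 18.95
tool_pos: [0.526, 0.1382, 0.1154]
tool_rot: [-0.001, 1.0, -0.011, 0.001]
contact_force: [-0.5, 0.2, -0.5]
gripper_width: 0.472
grasp_force: 0.0
```

```bash
python3 - <<'E'
from m import *
for n in('top','side'):
    f=grab(n);o,g=cars(f);print(o.round(4));print(g.round(4))
st()
E
```

```text
[[ 0.5779  0.3403  0.08   52.    ]
 [ 0.5059 -0.1532  0.0801 28.    ]
 [ 0.4334  0.3371  0.0804 50.    ]]
[[6.526e-01 2.412e-01 3.570e-02 8.800e+01]
 [6.432e-01 3.489e-01 3.600e-02 1.270e+02]
 [4.979e-01 3.355e-01 3.490e-02 8.000e+01]]
[[ 5.059e-01 -1.517e-01  7.780e-02  3.400e+01]
 [ 5.815e-01  2.473e-01  7.910e-02  6.600e+01]
 [ 5.771e-01  3.419e-01  7.950e-02  5.300e+01]
 [ 4.322e-01  3.409e-01  7.980e-02  1.060e+02]]
[[6.476e-01 2.375e-01 3.600e-02 1.310e+02]
 [6.447e-01 3.476e-01 3.550e-02 1.680e+02]
 [4.966e-01 3.279e-01 3.590e-02 1.870e+02]]
{'time': 19.05, 'joint_pos': [0.114, -0.065, 1.895, -0.0, 1.311, 1.708], 'tool_pos': [0.526, 0.135, 0.115], 'tool_rot': [0.0, 1.0, -0.012, 0.0], 'contact_force': [0.233, -0.856, 0.149], 'gripper_width': 0.47, 'grasp_force': 0.0}
```

>>> arm_command:
  rows:
    - [40,[0.06,0.12,0],[0,0,-0.02]]
    - [40,[0.12,0.24,0],[0,0,-0.04]]
    - [40,[0.187,0.34,0],[0,0,-0.048]]
    - [40,[0.187,0.368,0],[0,0,-0.048]]
    - [40,[0.187,0.368,0],[0,0,-0.048]]
    - [40,[0.187,0.368,-0.1],[0,0,-0.048]]
    - [40,[0.187,0.368,-0.2],[0,0,-0.048]]
    - [40,[0.187,0.368,-0.3],[0,0,-0.048]]
    - [40,[0.187,0.368,-0.343],[0,0,-0.048]]
    - [40,[0.187,0.368,-0.343],[0,0,-0.048]]
    - [3,[0.187,0.368,-0.343],[0,0,-0.048]]
    - [3,[0.187,0.368,-0.343],[0,0,-0.048]]

```text
time: 20.05
tool_pos: [0.583, 0.2437, 0.0142]
tool_rot: [-0.001, 0.999, -0.051, 0.002]
contact_force: [0.5, 1.8, 1.3]
gripper_width: 0.192
grasp_force: 0.1
```

>>> arm_command:
  rows:
    - [3,[0,0,0],[0,0,0]]
    - [3,[0,0,0],[0,0,0]]
    - [3,[0,0,0],[0,0,0]]
    - [3,[0,0,0],[0,0,0]]
    - [3,[0,0,0.03],[0,0,0]]
    - [3,[0,0,0.06],[0,0,0]]
    - [3,[0,0,0.06],[0,0,0]]

```text
time: 20.63
tool_pos: [0.5828, 0.2446, 0.0324]
tool_rot: [-0.001, 0.999, -0.051, 0.002]
contact_force: [0.8, -0.2, 0.2]
gripper_width: 0.131
grasp_force: 60.8
```

>>> arm_command:
  rows:
    - [3,[-0.08,0,0],[0,0,0.01]]
    - [3,[-0.18,0,0],[0,0,0.02]]
    - [3,[-0.28,-0.02,0],[0,0,0.03]]
    - [3,[-0.38,-0.07,0],[0,0,0.049]]
    - [3,[-0.43,-0.16,0],[0,0,0.049]]
    - [3,[-0.445,-0.26,0],[0,0,0.049]]
    - [3,[-0.445,-0.36,0],[0,0,0.049]]
    - [3,[-0.445,-0.46,0],[0,0,0.049]]
    - [3,[-0.445,-0.56,0],[0,0,0.049]]
    - [3,[-0.445,-0.66,0],[0,0,0.049]]
    - [3,[-0.445,-0.76,0],[0,0,0.049]]
    - [3,[-0.445,-0.86,0],[0,0,0.049]]

```text
time: 21.63
tool_pos: [0.4477, -0.0153, 0.0301]
tool_rot: [0.0, 1.0, -0.012, 0.0]
contact_force: [1.4, -0.1, -1.1]
gripper_width: 0.133
grasp_force: 60.8
```

>>> arm_command:
  rows:
    - [3,[0,-0.1,0],[0,0,0]]
    - [3,[0,-0.2,0],[0,0,0]]
    - [3,[0,-0.26,0],[0,0,0]]
    - [3,[0,-0.28,0],[0,0,0]]
    - [3,[0,-0.28,0],[0,0,0]]
    - [3,[0,-0.28,-0.02],[0,0,0]]
    - [3,[0,-0.28,-0.04],[0,0,0]]
    - [3,[0,-0.28,-0.055],[0,0,0]]
    - [3,[0,-0.28,-0.063],[0,0,0]]
    - [3,[0,-0.28,-0.063],[0,0,0]]

```text
time: 22.47
tool_pos: [0.4485, -0.0971, 0.0125]
tool_rot: [-0.0, 1.0, -0.011, -0.0]
contact_force: [-5.8, 3.2, 13.3]
gripper_width: 0.132
grasp_force: 62.9
```

```bash
python3 - <<'E'
from m import *
w=grab('wrist','w10.png');lens(w,(.47,.6,-.25,0.05));st()
f=grab('side');o,g=cars(f);print(o.round(4));print(g.round(4))
E
```

```text
lens 4359 [ 0.5126 -0.098   0.0329] hood xy -0.0408 -0.0263
{'time': 22.517, 'joint_pos': [-0.376, -0.133, 2.148, -0.0, 1.128, 1.218], 'tool_pos': [0.448, -0.097, 0.012], 'tool_rot': [-0.0, 1.0, -0.011, -0.0], 'contact_force': [-5.811, 1.728, 12.636], 'gripper_width': 0.128, 'grasp_force': 62.88}
[[ 5.061e-01 -1.514e-01  7.790e-02  3.700e+01]
 [ 5.778e-01  3.420e-01  7.990e-02  5.400e+01]
 [ 4.319e-01  3.410e-01  7.980e-02  1.060e+02]]
[[ 5.128e-01 -9.160e-02  3.370e-02  3.500e+01]
 [ 6.449e-01  3.474e-01  3.540e-02  1.700e+02]
 [ 4.964e-01  3.272e-01  3.490e-02  1.910e+02]]
```

Well aligned (hood y -0.026). I'm pushing in.

>>> arm_command:
  rows:
    - [3,[0.02,-0.001,0.003],[0,0,0]]
    - [3,[0.04,-0.002,0.003],[0,0,0]]
    - [3,[0.06,-0.003,0.003],[0,0,0]]
    - [3,[0.08,-0.003,0.003],[0,0,0]]
    - [3,[0.1,-0.004,0.003],[0,0,0]]
    - [3,[0.12,-0.004,0.003],[0,0,0]]
    - [3,[0.14,-0.005,0.003],[0,0,0]]
    - [3,[0.15,-0.005,0.003],[0,0,0]]
    - [3,[0.157,-0.005,0.003],[0,0,0]]
    - [3,[0.164,-0.005,0.003],[0,0,0]]
    - [3,[0.171,-0.0055,0.003],[0,0,0]]
    - [3,[0.178,-0.0055,0.003],[0,0,0]]

```text
time: 23.57
tool_pos: [0.5015, -0.099, 0.0125]
tool_rot: [0.0, 1.0, -0.011, -0.001]
contact_force: [-4.8, -0.0, 8.2]
gripper_width: 0.132
grasp_force: 62.1
```

>>> arm_command:
  rows:
    - [3,[0.008,0,0],[0,0,0]]
    - [3,[0.016,0,0],[0,0,0]]
    - [3,[0.024,-0.0005,0],[0,0,0]]
    - [3,[0.032,-0.0005,0],[0,0,0]]
    - [3,[0.032,-0.0005,0],[0,0,0]]

```text
time: 23.98
tool_pos: [0.5116, -0.0992, 0.0125]
tool_rot: [0.0, 1.0, -0.012, 0.0]
contact_force: [-1.8, 0.6, 6.2]
gripper_width: 0.132
grasp_force: 62.0
```

>>> arm_command:
  rows:
    - [3,[0.008,0,0],[0,0,0]]
    - [3,[0.016,0,0],[0,0,0]]
    - [3,[0.024,-0.0005,0],[0,0,0]]
    - [3,[0.032,-0.0005,0],[0,0,0]]
    - [3,[0.032,-0.0005,0],[0,0,0]]

```text
time: 24.4
tool_pos: [0.5212, -0.0993, 0.0125]
tool_rot: [0.0, 1.0, -0.012, 0.0]
contact_force: [-2.3, 0.2, 6.3]
gripper_width: 0.135
grasp_force: 62.0
```

>>> arm_command:
  rows:
    - [3,[0.007,0,0],[0,0,0]]
    - [3,[0.014,0,0],[0,0,0]]
    - [3,[0.021,-0.0005,0],[0,0,0]]
    - [3,[0.021,-0.0005,0],[0,0,0]]

```text
time: 24.73
tool_pos: [0.5245, -0.0992, 0.0125]
tool_rot: [-0.0, 1.0, -0.011, -0.004]
contact_force: [-16.2, 0.6, 18.1]
gripper_width: 0.134
grasp_force: 63.6
```

>>> arm_command:
  rows:
    - [3,[0.007,0,0],[0,0,0]]
    - [3,[0.014,0,0],[0,0,0]]
    - [3,[0.014,0,0],[0,0,0]]

```text
time: 24.98
tool_pos: [0.5243, -0.0992, 0.0124]
tool_rot: [-0.0, 1.0, -0.011, -0.01]
contact_force: [-32.1, -0.6, 29.6]
gripper_width: 0.137
grasp_force: 65.4
```

Home at x=0.5243. I'm relieving, releasing and moving out to check the others.

>>> arm_command:
  rows:
    - [3,[-0.012,0,0.005],[0,0,0]]
    - [3,[-0.024,0,0.01],[0,0,0]]
    - [3,[-0.024,0,0.01],[0,0,0]]
    - [26,[-0.024,0,0.01],[0,0,0]]
    - [26,[-0.024,0,0.01],[0,0,0]]
    - [26,[-0.024,0,0.01],[0,0,0]]
    - [26,[-0.024,0,0.1],[0,0,0]]
    - [26,[-0.024,0,0.2],[0,0,0]]
    - [26,[-0.024,0,0.3],[0,0,0]]
    - [26,[-0.1,0.08,0.33],[0,0,0]]
    - [40,[-0.18,0.2,0.33],[0,0,0]]
    - [40,[-0.26,0.3,0.33],[0,0,0]]

```text
time: 25.98
tool_pos: [0.4538, -0.0096, 0.1127]
tool_rot: [0.0, 1.0, -0.013, 0.002]
contact_force: [-0.4, 0.9, -0.0]
gripper_width: 0.469
grasp_force: 0.0
```

>>> arm_command:
  rows:
    - [40,[0,0.13,0],[0,0,0]]
    - [40,[0,0.26,0],[0,0,0]]
    - [40,[0,0.39,0],[0,0,0]]
    - [40,[0,0.5,0],[0,0,0]]
    - [40,[0,0.5,0],[0,0,0]]

```text
time: 26.4
tool_pos: [0.4528, 0.1447, 0.1114]
tool_rot: [-0.001, 1.0, -0.009, 0.0]
contact_force: [-0.1, 0.1, 0.8]
gripper_width: 0.47
grasp_force: 0.0
```

```bash
python3 - <<'E'
from m import *
for n in('top','side'):
    f=grab(n);o,g=cars(f);print(o.round(4));print(g.round(4))
st()
E
```

```text
[[ 0.5774  0.34    0.0801 51.    ]
 [ 0.5222 -0.0989  0.0779 25.    ]
 [ 0.5069 -0.1552  0.0821 18.    ]
 [ 0.4333  0.3371  0.0803 48.    ]]
[[6.434e-01 3.489e-01 3.540e-02 1.270e+02]]
[[ 5.059e-01 -1.510e-01  7.900e-02  4.000e+01]
 [ 5.770e-01  3.421e-01  7.910e-02  5.700e+01]
 [ 5.782e-01  3.487e-01  7.710e-02  2.000e+01]
 [ 4.323e-01  3.409e-01  7.950e-02  1.080e+02]]
[[6.433e-01 3.471e-01 3.520e-02 1.680e+02]
 [4.975e-01 3.275e-01 3.550e-02 1.910e+02]]
{'time': 26.5, 'joint_pos': [0.145, -0.235, 2.053, -0.0, 1.324, 1.737], 'tool_pos': [0.453, 0.141, 0.111], 'tool_rot': [0.0, 1.0, -0.011, 0.0], 'contact_force': [-0.195, 0.056, 0.158], 'gripper_width': 0.473, 'grasp_force': 0.0}
```

>>> arm_command:
  rows:
    - [40,[-0.02,0.13,0],[0,0,-0.02]]
    - [40,[-0.04,0.26,0],[0,0,-0.04]]
    - [40,[-0.067,0.39,0],[0,0,-0.07]]
    - [40,[-0.067,0.52,0],[0,0,-0.098]]
    - [40,[-0.067,0.62,0],[0,0,-0.098]]
    - [40,[-0.067,0.66,0],[0,0,-0.098]]
    - [40,[-0.067,0.66,0],[0,0,-0.098]]
    - [40,[-0.067,0.66,-0.1],[0,0,-0.098]]
    - [40,[-0.067,0.66,-0.2],[0,0,-0.098]]
    - [40,[-0.067,0.66,-0.29],[0,0,-0.098]]
    - [40,[-0.067,0.66,-0.33],[0,0,-0.098]]
    - [40,[-0.067,0.66,-0.33],[0,0,-0.098]]

```text
time: 27.5
tool_pos: [0.4308, 0.3345, 0.0081]
tool_rot: [0.002, 0.996, -0.09, -0.003]
contact_force: [-0.7, -0.9, -0.3]
gripper_width: 0.469
grasp_force: 0.0
```

>>> arm_command:
  rows:
    - [3,[0,0,0],[0,0,0]]
    - [3,[0,0,0],[0,0,0]]
    - [3,[0,0,0],[0,0,0]]
    - [3,[0,0,0],[0,0,0]]
    - [3,[0,0,0],[0,0,0]]
    - [3,[0,0,0],[0,0,0]]
    - [3,[0,0,0.03],[0,0,0]]
    - [3,[0,0,0.06],[0,0,0]]
    - [3,[0,0,0.06],[0,0,0]]

```text
time: 28.25
tool_pos: [0.434, 0.3387, 0.0321]
tool_rot: [-0.001, 0.996, -0.089, 0.001]
contact_force: [1.1, 0.7, -1.3]
gripper_width: 0.132
grasp_force: 60.3
```

>>> arm_command:
  rows:
    - [3,[0.0,-0.08,0],[0,0,0.02]]
    - [3,[0.01,-0.18,0],[0,0,0.04]]
    - [3,[0.02,-0.28,0],[0,0,0.07]]
    - [3,[0.03,-0.38,0],[0,0,0.098]]
    - [3,[0.04,-0.48,0],[0,0,0.098]]
    - [3,[0.055,-0.58,0],[0,0,0.098]]
    - [3,[0.055,-0.68,0],[0,0,0.098]]
    - [3,[0.055,-0.78,0],[0,0,0.098]]
    - [3,[0.055,-0.88,0],[0,0,0.098]]
    - [3,[0.055,-0.98,0],[0,0,0.098]]
    - [3,[0.055,-1.0,0],[0,0,0.098]]

```text
time: 29.17
tool_pos: [0.4492, 0.0348, 0.03]
tool_rot: [0.001, 1.0, -0.014, 0.0]
contact_force: [-0.3, 0.5, -1.9]
gripper_width: 0.128
grasp_force: 60.3
```

>>> arm_command:
  rows:
    - [3,[0,-0.1,0],[0,0,0]]
    - [3,[0,-0.19,0],[0,0,0]]
    - [3,[0,-0.25,0],[0,0,0]]
    - [3,[0,-0.274,0],[0,0,0]]
    - [3,[0,-0.274,0],[0,0,0]]
    - [3,[0,-0.274,-0.02],[0,0,0]]
    - [3,[0,-0.274,-0.04],[0,0,0]]
    - [3,[0,-0.274,-0.055],[0,0,0]]
    - [3,[0,-0.274,-0.063],[0,0,0]]
    - [3,[0,-0.274,-0.063],[0,0,0]]

```text
time: 30.0
tool_pos: [0.4498, -0.0434, 0.012]
tool_rot: [-0.0, 1.0, -0.011, -0.0]
contact_force: [-4.5, 2.3, 9.4]
gripper_width: 0.133
grasp_force: 61.9
```

```bash
python3 - <<'E'
from m import *
w=grab('wrist','w11.png');lens(w,(.47,.6,-.25,0.1));st()
f=grab('side');o,g=cars(f);print(o.round(4));print(g.round(4))
E
```

```text
lens 4363 [ 0.5254 -0.0911  0.0325] hood xy -0.0282 -0.0191
{'time': 30.05, 'joint_pos': [-0.261, -0.151, 2.164, 0.0, 1.129, 1.332], 'tool_pos': [0.45, -0.043, 0.012], 'tool_rot': [-0.0, 1.0, -0.011, -0.0], 'contact_force': [-4.249, 2.423, 10.436], 'gripper_width': 0.13, 'grasp_force': 61.869}
[[ 5.225e-01 -9.820e-02  7.830e-02  3.000e+01]
 [ 4.373e-01 -4.510e-02  7.890e-02  1.400e+01]
 [ 5.763e-01  3.419e-01  8.030e-02  5.500e+01]
 [ 5.787e-01  3.490e-01  7.830e-02  1.300e+01]]
[[ 5.132e-01 -4.670e-02  3.340e-02  8.400e+01]
 [ 6.446e-01  3.471e-01  3.540e-02  1.690e+02]]
```

```bash
python3 - <<'E'
from m import *
lens(load('wrist'),(.48,.545,-.08,0.0))
E
```

```text
lens 4351 [ 0.5125 -0.0442  0.0325] hood xy -0.0422 0.0275
```

Aligned (hood y 0.0275). I'm pushing in.

>>> arm_command:
  rows:
    - [3,[0.02,-0.001,0.003],[0,0,0]]
    - [3,[0.04,-0.002,0.003],[0,0,0]]
    - [3,[0.06,-0.003,0.003],[0,0,0]]
    - [3,[0.08,-0.003,0.003],[0,0,0]]
    - [3,[0.1,-0.004,0.003],[0,0,0]]
    - [3,[0.12,-0.004,0.003],[0,0,0]]
    - [3,[0.14,-0.005,0.003],[0,0,0]]
    - [3,[0.15,-0.005,0.003],[0,0,0]]
    - [3,[0.157,-0.005,0.003],[0,0,0]]
    - [3,[0.164,-0.005,0.003],[0,0,0]]
    - [3,[0.171,-0.0055,0.003],[0,0,0]]
    - [3,[0.178,-0.0055,0.003],[0,0,0]]

```text
time: 31.1
tool_pos: [0.5028, -0.0452, 0.012]
tool_rot: [-0.001, 1.0, -0.012, -0.001]
contact_force: [-5.3, 2.0, 8.4]
gripper_width: 0.133
grasp_force: 61.6
```

>>> arm_command:
  rows:
    - [3,[0.008,0,0],[0,0,0]]
    - [3,[0.016,0,0],[0,0,0]]
    - [3,[0.024,-0.0005,0],[0,0,0]]
    - [3,[0.024,-0.0005,0],[0,0,0]]

```text
time: 31.43
tool_pos: [0.5106, -0.0454, 0.012]
tool_rot: [-0.0, 1.0, -0.012, -0.0]
contact_force: [-2.0, 2.1, 5.7]
gripper_width: 0.131
grasp_force: 61.4
```

>>> arm_command:
  rows:
    - [3,[0.008,0,0],[0,0,0]]
    - [3,[0.016,0,0],[0,0,0]]
    - [3,[0.024,-0.0005,0],[0,0,0]]
    - [3,[0.032,-0.0005,0],[0,0,0]]
    - [3,[0.032,-0.0005,0],[0,0,0]]

```text
time: 31.85
tool_pos: [0.5202, -0.0456, 0.012]
tool_rot: [-0.0, 1.0, -0.012, -0.0]
contact_force: [-2.5, 1.0, 5.7]
gripper_width: 0.133
grasp_force: 61.3
```

>>> arm_command:
  rows:
    - [3,[0.008,0,0],[0,0,0]]
    - [3,[0.016,0,0],[0,0,0]]
    - [3,[0.024,-0.0005,0],[0,0,0]]
    - [3,[0.024,-0.0005,0],[0,0,0]]

```text
time: 32.18
tool_pos: [0.5219, -0.0455, 0.0119]
tool_rot: [-0.001, 1.0, -0.012, -0.008]
contact_force: [-25.2, 0.9, 25.2]
gripper_width: 0.13
grasp_force: 63.7
```

Home at x=0.5219. I'm relieving, releasing and going to the last carrier.

>>> arm_command:
  rows:
    - [3,[-0.01,0,0.005],[0,0,0]]
    - [3,[-0.02,0,0.01],[0,0,0]]
    - [3,[-0.02,0,0.01],[0,0,0]]
    - [26,[-0.02,0,0.01],[0,0,0]]
    - [26,[-0.02,0,0.01],[0,0,0]]
    - [26,[-0.02,0,0.01],[0,0,0]]
    - [26,[-0.02,0,0.1],[0,0,0]]
    - [26,[-0.02,0,0.2],[0,0,0]]
    - [26,[-0.02,0,0.3],[0,0,0]]
    - [26,[-0.02,0.1,0.33],[0,0,0]]
    - [40,[-0.02,0.23,0.33],[0,0,0]]
    - [40,[-0.02,0.36,0.33],[0,0,0]]

```text
time: 33.18
tool_pos: [0.5225, 0.062, 0.1131]
tool_rot: [0.0, 1.0, -0.014, 0.002]
contact_force: [1.1, -0.3, -0.7]
gripper_width: 0.472
grasp_force: 0.0
```

>>> arm_command:
  rows:
    - [40,[0,0.13,0],[0,0,0]]
    - [40,[0,0.26,0],[0,0,0]]
    - [40,[0,0.39,0],[0,0,0]]
    - [40,[0,0.5,0],[0,0,0]]
    - [40,[0,0.5,0],[0,0,0]]

```text
time: 33.6
tool_pos: [0.5208, 0.2166, 0.1114]
tool_rot: [-0.001, 1.0, -0.01, 0.001]
contact_force: [0.2, 1.0, -0.2]
gripper_width: 0.471
grasp_force: 0.0
```

```bash
python3 - <<'E'
from m import *
for n in('top','side'):
    f=grab(n);o,g=cars(f);print(o.round(4));print(g.round(4))
st()
E
```

```text
[[ 0.5234 -0.0988  0.0798 25.    ]
 [ 0.5057 -0.1537  0.0801 25.    ]]
[[6.458e-01 3.489e-01 3.590e-02 9.800e+01]]
[[ 5.054e-01 -1.530e-01  7.840e-02  3.800e+01]
 [ 5.224e-01 -9.810e-02  7.860e-02  3.600e+01]
 [ 5.176e-01 -4.440e-02  7.830e-02  4.400e+01]
 [ 5.764e-01  3.419e-01  7.960e-02  5.900e+01]
 [ 5.771e-01  3.490e-01  7.850e-02  2.000e+01]]
[[6.439e-01 3.471e-01 3.500e-02 1.700e+02]]
{'time': 33.7, 'joint_pos': [0.256, -0.012, 1.851, -0.001, 1.303, 1.849], 'tool_pos': [0.521, 0.213, 0.111], 'tool_rot': [0.0, 1.0, -0.011, 0.0], 'contact_force': [0.716, -0.459, -0.448], 'gripper_width': 0.47, 'grasp_force': 0.0}
```

>>> arm_command:
  rows:
    - [40,[0.06,0.12,0],[0,0,0.02]]
    - [40,[0.12,0.24,0],[0,0,0.05]]
    - [40,[0.188,0.36,0],[0,0,0.068]]
    - [40,[0.188,0.43,0],[0,0,0.068]]
    - [40,[0.188,0.43,0],[0,0,0.068]]
    - [40,[0.188,0.43,0],[0,0,0.068]]
    - [40,[0.188,0.43,-0.1],[0,0,0.068]]
    - [40,[0.188,0.43,-0.2],[0,0,0.068]]
    - [40,[0.188,0.43,-0.29],[0,0,0.068]]
    - [40,[0.188,0.43,-0.33],[0,0,0.068]]
    - [40,[0.188,0.43,-0.33],[0,0,0.068]]
    - [3,[0.188,0.43,-0.33],[0,0,0.068]]

```text
time: 34.7
tool_pos: [0.5773, 0.3393, 0.012]
tool_rot: [0.0, 0.999, 0.04, -0.0]
contact_force: [-1.0, 0.0, 0.6]
gripper_width: 0.339
grasp_force: 0.0
```

>>> arm_command:
  rows:
    - [3,[0,0,0],[0,0,0]]
    - [3,[0,0,0],[0,0,0]]
    - [3,[0,0,0],[0,0,0]]
    - [3,[0,0,0],[0,0,0]]
    - [3,[0,0,0],[0,0,0]]
    - [3,[0,0,0.03],[0,0,0]]
    - [3,[0,0,0.06],[0,0,0]]
    - [3,[0,0,0.06],[0,0,0]]

```text
time: 35.37
tool_pos: [0.5783, 0.3413, 0.0322]
tool_rot: [-0.001, 0.999, 0.041, 0.001]
contact_force: [0.9, 1.4, -1.1]
gripper_width: 0.128
grasp_force: 60.8
```

>>> arm_command:
  rows:
    - [3,[-0.08,-0.04,0],[0,0,-0.02]]
    - [3,[-0.16,-0.1,0],[0,0,-0.04]]
    - [3,[-0.24,-0.17,0],[0,0,-0.068]]
    - [3,[-0.32,-0.24,0],[0,0,-0.068]]
    - [3,[-0.39,-0.31,0],[0,0,-0.068]]
    - [3,[-0.422,-0.4,0],[0,0,-0.068]]
    - [3,[-0.422,-0.5,0],[0,0,-0.068]]
    - [3,[-0.422,-0.6,0],[0,0,-0.068]]
    - [3,[-0.422,-0.7,0],[0,0,-0.068]]
    - [3,[-0.422,-0.8,0],[0,0,-0.068]]
    - [3,[-0.422,-0.9,0],[0,0,-0.068]]
    - [3,[-0.422,-0.9,0],[0,0,-0.068]]

```text
time: 36.37
tool_pos: [0.4505, 0.0668, 0.03]
tool_rot: [0.001, 1.0, -0.014, 0.0]
contact_force: [0.6, -0.6, -2.1]
gripper_width: 0.129
grasp_force: 60.9
```

>>> arm_command:
  rows:
    - [3,[0,-0.08,0],[0,0,0]]
    - [3,[0,-0.15,0],[0,0,0]]
    - [3,[0,-0.19,0],[0,0,0]]
    - [3,[0,-0.204,0],[0,0,0]]
    - [3,[0,-0.204,0],[0,0,0]]
    - [3,[0,-0.204,-0.02],[0,0,0]]
    - [3,[0,-0.204,-0.04],[0,0,0]]
    - [3,[0,-0.204,-0.055],[0,0,0]]
    - [3,[0,-0.204,-0.063],[0,0,0]]
    - [3,[0,-0.204,-0.063],[0,0,0]]

```text
time: 37.2
tool_pos: [0.4511, 0.0101, 0.0124]
tool_rot: [-0.0, 1.0, -0.012, -0.001]
contact_force: [-7.5, 1.0, 12.5]
gripper_width: 0.137
grasp_force: 62.9
```

```bash
python3 - <<'E'
from m import *
w=grab('wrist','w12.png');lens(w,(.47,.548,-.025,0.06));st()
f=grab('side');o,g=cars(f);print(o.round(4));print(g.round(4))
E
```

```text
lens 4383 [0.5159 0.0092 0.0327] hood xy -0.04 0.0809
{'time': 37.25, 'joint_pos': [-0.143, -0.153, 2.166, 0.0, 1.13, 1.451], 'tool_pos': [0.451, 0.01, 0.012], 'tool_rot': [-0.0, 1.0, -0.012, -0.0], 'contact_force': [-6.201, 1.09, 12.562], 'gripper_width': 0.131, 'grasp_force': 62.862}
[[ 0.5182 -0.0432  0.0775 35.    ]]
[[5.161e-01 7.600e-03 3.330e-02 9.300e+01]]
```

>>> arm_command:
  rows:
    - [3,[0.02,-0.001,0.003],[0,0,0]]
    - [3,[0.04,-0.002,0.003],[0,0,0]]
    - [3,[0.06,-0.003,0.003],[0,0,0]]
    - [3,[0.08,-0.003,0.003],[0,0,0]]
    - [3,[0.1,-0.004,0.003],[0,0,0]]
    - [3,[0.12,-0.004,0.003],[0,0,0]]
    - [3,[0.14,-0.005,0.003],[0,0,0]]
    - [3,[0.15,-0.005,0.003],[0,0,0]]
    - [3,[0.157,-0.005,0.003],[0,0,0]]
    - [3,[0.164,-0.005,0.003],[0,0,0]]
    - [3,[0.171,-0.0055,0.003],[0,0,0]]
    - [3,[0.171,-0.0055,0.003],[0,0,0]]

```text
time: 38.3
tool_pos: [0.5024, 0.0088, 0.0125]
tool_rot: [-0.001, 1.0, -0.012, -0.0]
contact_force: [-4.0, 1.8, 6.7]
gripper_width: 0.132
grasp_force: 62.3
```

>>> arm_command:
  rows:
    - [3,[0.007,0,0],[0,0,0]]
    - [3,[0.014,0,0],[0,0,0]]
    - [3,[0.021,-0.0005,0],[0,0,0]]
    - [3,[0.021,-0.0005,0],[0,0,0]]

```text
time: 38.63
tool_pos: [0.5086, 0.0087, 0.0125]
tool_rot: [-0.001, 1.0, -0.012, -0.0]
contact_force: [-4.6, 3.3, 7.6]
gripper_width: 0.131
grasp_force: 62.3
```

>>> arm_command:
  rows:
    - [3,[0.008,0,0],[0,0,0]]
    - [3,[0.016,0,0],[0,0,0]]
    - [3,[0.024,-0.0005,0],[0,0,0]]
    - [3,[0.032,-0.0005,0],[0,0,0]]
    - [3,[0.032,-0.0005,0],[0,0,0]]

```text
time: 39.05
tool_pos: [0.5183, 0.0085, 0.0125]
tool_rot: [-0.001, 1.0, -0.012, -0.0]
contact_force: [-4.2, 2.3, 7.1]
gripper_width: 0.132
grasp_force: 62.3
```

>>> arm_command:
  rows:
    - [3,[0.006,0,0],[0,0,0]]
    - [3,[0.012,0,0],[0,0,0]]
    - [3,[0.018,-0.0005,0],[0,0,0]]
    - [3,[0.018,-0.0005,0],[0,0,0]]

```text
time: 39.38
tool_pos: [0.5235, 0.0084, 0.0125]
tool_rot: [-0.001, 1.0, -0.012, -0.0]
contact_force: [-4.6, 2.8, 6.5]
gripper_width: 0.129
grasp_force: 62.3
```

>>> arm_command:
  rows:
    - [3,[0.007,0,0],[0,0,0]]
    - [3,[0.014,0,0],[0,0,0]]
    - [3,[0.021,-0.0005,0],[0,0,0]]
    - [3,[0.021,-0.0005,0],[0,0,0]]

```text
time: 39.72
tool_pos: [0.5293, 0.0082, 0.0125]
tool_rot: [-0.001, 1.0, -0.012, -0.001]
contact_force: [-6.6, 1.4, 9.4]
gripper_width: 0.135
grasp_force: 62.5
```

>>> arm_command:
  rows:
    - [3,[0.007,0,0],[0,0,0]]
    - [3,[0.014,0,0],[0,0,0]]
    - [3,[0.014,-0.0005,0],[0,0,0]]

```text
time: 39.97
tool_pos: [0.529, 0.0083, 0.0124]
tool_rot: [-0.001, 1.0, -0.011, -0.007]
contact_force: [-25.1, 3.0, 24.7]
gripper_width: 0.137
grasp_force: 64.8
```

Home at x=0.529. I'm releasing, backing away and verifying all four.

>>> arm_command:
  rows:
    - [3,[-0.008,0,0.005],[0,0,0]]
    - [3,[-0.016,0,0.01],[0,0,0]]
    - [3,[-0.016,0,0.01],[0,0,0]]
    - [26,[-0.016,0,0.01],[0,0,0]]
    - [26,[-0.016,0,0.01],[0,0,0]]
    - [26,[-0.016,0,0.01],[0,0,0]]
    - [26,[-0.016,0,0.1],[0,0,0]]
    - [26,[-0.016,0,0.2],[0,0,0]]
    - [26,[-0.016,0,0.3],[0,0,0]]
    - [26,[-0.016,0.1,0.4],[0,0,0]]
    - [26,[-0.016,0.23,0.5],[0,0,0]]
    - [5,[-0.016,0.36,0.5],[0,0,0]]

```text
time: 40.97
tool_pos: [0.5329, 0.1107, 0.1683]
tool_rot: [0.0, 1.0, -0.014, 0.006]
contact_force: [1.7, -0.4, 0.5]
gripper_width: 0.177
grasp_force: 0.0
```

>>> arm_command:
  rows:
    - [3,[0,0.1,0],[0,0,0]]
    - [3,[0,0.23,0],[0,0,0]]
    - [3,[0,0.36,0],[0,0,0]]
    - [3,[0,0.42,0],[0,0,0]]
    - [3,[0,0.42,0],[0,0,0]]

```text
time: 41.38
tool_pos: [0.529, 0.2402, 0.1618]
tool_rot: [-0.001, 1.0, -0.01, 0.001]
contact_force: [-0.4, 0.1, -0.0]
gripper_width: 0.034
grasp_force: 0.0
```

```bash
python3 - <<'E'
from m import *
a=[]
for n in('top','side'):
    f=grab(n);o,g=cars(f);print(o.round(4)); a.append(f['color'])
    P=cloud(f);hsv=cv2.cvtColor(f['color'],cv2.COLOR_RGB2HSV).astype(int)
    rm=(P[...,2]>.10)&(P[...,2]<.16)&((hsv[...,0]<8)|(hsv[...,0]>172))&(hsv[...,1]>150)&(P[...,0]<.72)&(P[...,0]>.58)&(P[...,1]>-.13)&(P[...,1]<-.03)
    print('ball',rm.sum(),(P[rm].min(0)+P[rm].max(0))/2)
st()
cv2.imwrite('pics/j13.png',np.hstack([cv2.resize(a[0][130:310,240:460],(440,360)),cv2.resize(a[1][120:300,200:380],(360,360))])[:,:,::-1])
E
```

```text
[[ 5.275e-01  7.200e-03  8.110e-02  3.100e+01]
 [ 5.233e-01 -9.900e-02  7.900e-02  3.300e+01]
 [ 5.057e-01 -1.532e-01  7.980e-02  2.900e+01]]
ball 89 [ 0.63194234 -0.07419239  0.13778767]
[[ 5.051e-01 -1.522e-01  7.800e-02  3.700e+01]
 [ 5.262e-01 -9.760e-02  7.880e-02  1.200e+01]
 [ 5.180e-01 -4.420e-02  7.810e-02  3.500e+01]
 [ 5.273e-01  9.200e-03  7.840e-02  4.100e+01]]
ball 62 [ 0.62904345 -0.06981529  0.13746874]
{'time': 41.483, 'joint_pos': [0.293, -0.019, 1.769, -0.001, 1.391, 1.887], 'tool_pos': [0.529, 0.237, 0.161], 'tool_rot': [0.0, 1.0, -0.012, 0.0], 'contact_force': [-0.31, 0.325, -0.059], 'gripper_width': 0.034, 'grasp_force': 0.0}
```

View pics/j13.png

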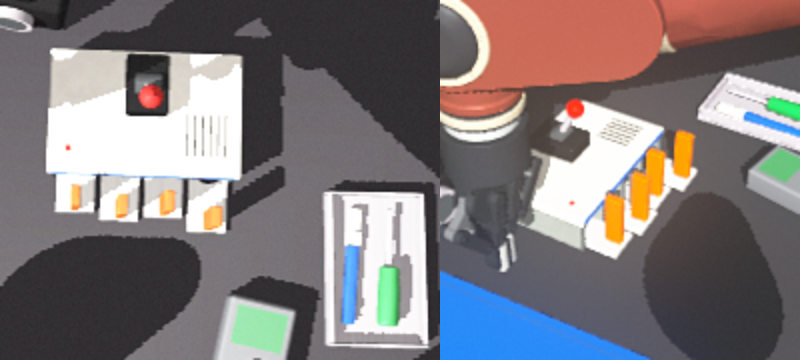

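All four blades stand at the mouth at staggered depths, the tools are in the tray, and the lever is still off with its ball at (150,97) in the left panel. I'm pushing the lever now.

>>> arm_command:
  rows:
    - [0,[0.1,-0.12,0],[0,0,0]]
    - [0,[0.187,-0.22,0],[0,0,0]]
    - [0,[0.187,-0.34,0],[0,0,0]]
    - [0,[0.187,-0.46,0],[0,0,0]]
    - [0,[0.187,-0.58,0],[0,0,0]]
    - [0,[0.187,-0.7,0],[0,0,0]]
    - [0,[0.187,-0.82,0],[0,0,0]]
    - [0,[0.187,-0.92,0],[0,0,0]]
    - [0,[0.187,-1.0,0],[0,0,0]]
    - [0,[0.187,-1.0,0],[0,0,0]]

```text
time: 42.32
tool_pos: [0.5845, -0.0692, 0.1616]
tool_rot: [0.001, 1.0, -0.016, 0.0]
contact_force: [-0.3, 0.3, 0.7]
gripper_width: -0.002
grasp_force: 0.0
```

>>> arm_command:
  rows:
    - [0,[0,-0.04,0],[0,0,0]]
    - [0,[0,-0.04,-0.1],[0,0,0]]
    - [0,[0,-0.04,-0.18],[0,0,0]]
    - [0,[0,-0.04,-0.233],[0,0,0]]
    - [0,[0,-0.04,-0.233],[0,0,0]]
    - [0,[0.03,-0.04,-0.233],[0,0,0]]
    - [0,[0.06,-0.04,-0.233],[0,0,0]]
    - [0,[0.08,-0.04,-0.233],[0,0,0]]
    - [0,[0.1,-0.04,-0.233],[0,0,0]]
    - [0,[0.12,-0.04,-0.233],[0,0,0]]

```text
time: 43.15
tool_pos: [0.6225, -0.0753, 0.093]
tool_rot: [0.0, 1.0, -0.012, 0.001]
contact_force: [-1.7, 0.4, 0.9]
gripper_width: -0.004
grasp_force: 0.9
```

>>> arm_command:
  rows:
    - [0,[0.02,0,0],[0,0,0]]
    - [0,[0.04,0,0],[0,0,0]]
    - [0,[0.06,0,0],[0,0,0]]
    - [0,[0.08,0,0],[0,0,0]]
    - [0,[0.1,0,0],[0,0,0]]
    - [0,[0.115,0,0],[0,0,0]]
    - [0,[0.13,0,0],[0,0,0]]
    - [0,[0.13,0,0],[0,0,0]]

```text
time: 43.82
tool_pos: [0.6606, -0.0752, 0.0912]
tool_rot: [-0.0, 1.0, -0.012, 0.0]
contact_force: [0.6, 0.1, 0.7]
gripper_width: -0.002
grasp_force: 0.1
```

>>> arm_command:
  rows:
    - [0,[0.008,0,0],[0,0,0]]
    - [0,[0.016,0,0],[0,0,0]]
    - [0,[0.016,0,0],[0,0,0]]

```text
time: 44.07
tool_pos: [0.6633, -0.0751, 0.091]
tool_rot: [-0.0, 1.0, -0.012, -0.002]
contact_force: [-5.1, -0.3, 2.5]
gripper_width: -0.003
grasp_force: 3.2
```

>>> arm_command:
  rows:
    - [0,[0.01,0,0],[0,0,0]]
    - [0,[0.015,0,0],[0,0,0]]
    - [0,[0.015,0,0],[0,0,0]]

```text
time: 44.32
tool_pos: [0.6637, -0.075, 0.0907]
tool_rot: [-0.0, 1.0, -0.012, -0.008]
contact_force: [-19.6, 0.7, 10.1]
gripper_width: -0.003
grasp_force: 10.9
```

>>> arm_command:
  rows:
    - [0,[-0.1,0,0],[0,0,0]]
    - [0,[-0.2,0,0],[0,0,0]]
    - [0,[-0.25,0,0.1],[0,0,0]]
    - [0,[-0.25,0,0.2],[0,0,0]]
    - [0,[-0.25,0,0.3],[0,0,0]]
    - [0,[-0.25,0.12,0.3],[0,0,0]]
    - [0,[-0.25,0.24,0.3],[0,0,0]]
    - [0,[-0.25,0.36,0.3],[0,0,0]]
    - [0,[-0.25,0.48,0.3],[0,0,0]]
    - [0,[-0.25,0.6,0.3],[0,0,0]]
    - [0,[-0.25,0.7,0.3],[0,0,0]]
    - [0,[-0.25,0.8,0.3],[0,0,0]]

```text
time: 45.32
tool_pos: [0.5945, 0.1669, 0.1822]
tool_rot: [-0.0, 1.0, -0.012, 0.001]
contact_force: [1.2, -0.6, -0.2]
gripper_width: -0.003
grasp_force: 0.0
```

```bash
python3 - <<'E'
from m import *
for n in('top','side'):
    f=grab(n);o,g=cars(f);print(o.round(4))
    P=cloud(f);hsv=cv2.cvtColor(f['color'],cv2.COLOR_RGB2HSV).astype(int)
    rm=(P[...,2]>.10)&(P[...,2]<.16)&((hsv[...,0]<8)|(hsv[...,0]>172))&(hsv[...,1]>150)&(P[...,0]<.74)&(P[...,0]>.58)&(P[...,1]>-.13)&(P[...,1]<-.03)
    print('ball',rm.sum(),(P[rm].min(0)+P[rm].max(0))/2)
st()
E
```

```text
[[ 5.275e-01  7.200e-03  8.230e-02  3.300e+01]
 [ 5.232e-01 -9.900e-02  8.020e-02  3.000e+01]
 [ 5.201e-01 -4.740e-02  8.190e-02  2.300e+01]
 [ 5.058e-01 -1.538e-01  7.940e-02  3.300e+01]]
ball 92 [ 0.68762947 -0.07508768  0.1372137 ]
[[ 5.175e-01 -4.520e-02  7.770e-02  1.900e+01]
 [ 5.275e-01  7.200e-03  7.810e-02  2.300e+01]]
ball 65 [ 0.68506792 -0.07114414  0.13416709]
{'time': 45.417, 'joint_pos': [0.156, 0.053, 1.661, 0.002, 1.425, 1.746], 'tool_pos': [0.594, 0.169, 0.182], 'tool_rot': [-0.001, 1.0, -0.01, 0.001], 'contact_force': [0.852, -0.373, 0.508], 'gripper_width': -0.0, 'grasp_force': 0.0}
```

The ball has moved to x≈0.688, the fully-over position, the carriers haven't moved, and the arm is clear. I'm handing in.

```bash
python3 -c "
from plant import manip; print(manip.job_done())"
```

```text
the job is handed in; nothing more can be done
None
```

The job is handed in, though no verdict came back: my last images and force readings show both tools in the tray, all four carriers pushed to the stops of separate lanes, and the lamp lever fully over.

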